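Lid the crucibles after the practical

TASK

Close the three porcelain crucibles: pick up the three knobbed lids one after another by their knobs and set each gently, flat and centred, on the crucible of its own size - the small lid on the small crucible, the medium on the medium, the large on the large - so that every mouth is fully covered. Leave the crucibles standing where they are, and leave the spot plate, the stopper, the bottle and the jar alone.

Things in the scene. Friction and masses are not known exactly. Their poses are not given: they have to be found in the camera images.
- small_lid_knob (a point): Small loose white porcelain lid lying knob up: disc 56 mm across, 5 mm thick, round upright knob on top 18 mm across, 24 mm high; under the disc a boss 23 mm across, 3 mm deep. Point: middle of the knob, 20 mm above the lid's lowest face, 17 mm above the disc's underside (which rests on the rim), 12 mm above the disc's top, 12 mm below the knob's top; z up.
- medium_lid_knob (a point): Medium loose white porcelain lid lying knob up: disc 74 mm across, 5 mm thick, round upright knob on top 18 mm across, 24 mm high; under the disc a boss 41 mm across, 3 mm deep. Point: middle of the knob, 20 mm above the lid's lowest face, 17 mm above the disc's underside (which rests on the rim), 12 mm above the disc's top, 12 mm below the knob's top; z up.
- large_lid_knob (a point): Large loose white porcelain lid lying knob up: disc 92 mm across, 5 mm thick, round upright knob on top 18 mm across, 24 mm high; under the disc a boss 59 mm across, 3 mm deep. Point: middle of the knob, 20 mm above the lid's lowest face, 17 mm above the disc's underside (which rests on the rim), 12 mm above the disc's top, 12 mm below the knob's top; z up.
- small_mouth (a point): The small open white porcelain crucible, a loose round tapered cup standing on the bench, 48 mm across its rim outside, 40 mm inside (wall 4 mm), 34 mm high. The point is the centre of its mouth, level with the rim; z is up.
- medium_mouth (a point): The medium open white porcelain crucible, a loose round tapered cup standing on the bench, 66 mm across its rim outside, 58 mm inside (wall 4 mm), 42 mm high. The point is the centre of its mouth, level with the rim; z is up.
- large_mouth (a point): The large open white porcelain crucible, a loose round tapered cup standing on the bench, 84 mm across its rim outside, 76 mm inside (wall 4 mm), 50 mm high. The point is the centre of its mouth, level with the rim; z is up.
- spot_plate: Flat rectangular white porcelain spot plate with six grey round wells, 66 x 46 mm and 10 mm high, to be left alone. Origin: centre of its underside; x along its length.
- stopper: Dark tapered rubber stopper standing on its narrow end, 38 mm across the top, 30 mm high, to be left alone. Origin: centre of its underside.
- reagent: Closed amber glass reagent bottle, 64 mm across, 150 mm high, at the right of the work, to be left alone. Origin: centre of its underside.
- salt_jar: Closed white jar with blue cap, 68 mm across, 90 mm high, at the left of the work, to be left alone. Origin: centre of its underside.

How it is judged:
At the end, for the whole second after the job is handed in: Each lid rests at its full depth and flat (tilt under 0.1 rad, knob point 13 to 21 mm above the rim) on the crucible of its own size, centred within 8 mm; the crucibles are upright (tilt under 0.08 rad) and within 30 mm of where they began; lids and crucibles are released and at rest (horizontal distance between small_lid_knob and small_mouth below 0.008 m and z of small_lid_knob in the frame of small_mouth between 0.013 and 0.021 m and angle between each of small_lid_knob, medium_lid_knob, large_lid_knob's own z axis and vertical below 0.1 rad and angle between each of small_mouth, medium_mouth, large_mouth's own z axis and vertical below 0.08 rad and distance of each of small_mouth, medium_mouth, large_mouth from where it was at the start of the episode below 0.03 m and linear speed of each of lid_small, crucible_small, lid_medium, crucible_medium, lid_large, crucible_large below 0.02 m/s and horizontal distance between medium_lid_knob and medium_mouth below 0.008 m and z of medium_lid_knob in the frame of medium_mouth between 0.013 and 0.021 m and horizontal distance between large_lid_knob and large_mouth below 0.008 m and z of large_lid_knob in the frame of large_mouth between 0.013 and 0.021 m); the robot touches nothing.
It fails at once if the spot plate, stopper, bottle or jar is knocked over or shifted by more than 30 mm (distance of any of spot_plate, stopper, reagent, salt_jar from where it was at the start of the episode above 0.03 m or angle between any of spot_plate, stopper, reagent, salt_jar's own z axis and vertical above 0.5 rad).
It fails at once if a crucible is tipped over (angle between any of small_mouth, medium_mouth, large_mouth's own z axis and vertical above 0.5 rad).
It fails at once if a lid is slammed or pressed on its crucible with more than 45 N (contact force between lid_small and crucible_small above 45 N or contact force between lid_medium and crucible_medium above 45 N or contact force between lid_large and crucible_large above 45 N).
It also fails if it takes over 88 s, if anything falls off the work surface, if the arm or the gripper's body presses on something with over 40 N, if the wrist force passes 120 N, or if a joint passes its speed limit or range.

ROBOT

A 6-joint arm with a two-finger parallel gripper is mounted at the origin on the work surface. World frame = base frame: x ahead of the robot, y to its left, z up, the work surface at z = 0. Lengths are in m, angles in rad, forces in N, time in s.
With the tool pointing down it reaches from about 0.15 to 0.775 m from the base axis. Payload 6.1 kg.
Tool frame: the origin (TCP) lies at the very end of the fingers, on their centre line; the grasp point (between the pads) lies behind it (ctrl.grip_depth is the z of the grasp point in the tool frame, in m); z points along the fingers, y is the direction in which the jaws open and shut (so a half turn about z gives the same grasp; the last joint's range is limited). The gripper opens to 85 mm and grips with 20 to 120 N. Pads are 22 mm wide; open, the fingers measure 114 mm over their backs; the gripper's body (76 mm by 85 mm) begins 54 mm behind the grasp point. The pads swing forward as they close: fully open they stand 13 mm farther back than shut.
Start: joints at [-1.298, 0.126, -0.04, 1.405, 0, 1.571], TCP at [0.141, -0.506, 0.21] pointing down, gripper open.
Joint ranges: [-2.72, 2.72], [-0.95, 1.95], [-1.27, 1.35], [-1.78, 2.02], [-1.46, 1.47], [-3.14, 3.14]. Speed limits (rad/s): [2.39, 2.39, 3.01, 3.14, 3.14, 3.14].

INTERFACE

Orientations are given as a rotation vector (axis times angle).
In Python, from plant import monitor, read_camera, finish_job, ctrl gives the robot as it stands.
- The arm moves only by the shell command python3 -m crank 'ROWS' [FORCE]. ROWS is a JSON object of lists of equal length, an entry for each row: "jaw": the opening, from -1 (shut) to 1 (fully open), so that 0 is half open; "slide": the shift along the tool's x, y, z in cm, a list of three; "delta_rot": the turn, a rotation vector about the tool's x, y, z in rad, a list of three. In form: {"jaw": [jaw, ...], "slide": [[tx, ty, tz], ...], "delta_rot": [[rx, ry, rz], ...]}. A call has 1 to 8 rows; each row shifts and turns the commanded pose from where the row before left it, along the tool's axes as they then stand; what a row does not reach is not made up. A row lasts 1/12 s, in which the tool goes at most 41.7 mm and 7.16 degrees, less where a joint would pass 70% of its speed; a pose out of reach is approached as far as the arm can. A call is refused whole if a number of a shift passes 4.17 or a number of a turn 0.125, either way. A call with a gripper value outside its range is refused whole. The fingers move at their own pace and stop on an object; FORCE is the grip in N (left out, the last holds). Time passes only in rows, so rows that do not move let the fingers close. It gives the time, the measured TCP pose, the force and the opening at its end, in the units of the state.
- monitor.observe(): the state, without advancing time (a new reading comes with each control period).
- read_camera(name): name is "side" or "top" or "wrist"; returns a dict with "frame" (400x640x3 uint8, red, green, blue), "camera_matrix" (3x3 intrinsics, pixels), "R" (3x3) and "t" (3): a world point X has camera coordinates R X + t. Camera axes: x right, y down, z forward; pixel columns grow to the right and rows downward; lengths in m; the calibration is good to about 2 mm. A picture is of the moment at which its call begins. There is no depth.
- finish_job(): hands the job in, once; it reports no verdict.
The state is a dict: "time": time; "q": joint angles; "qvel": joint speeds; "joint_efforts": joint torques, N m; "eef_pos": TCP position; "ee_rot": TCP orientation; "ft_force": force on the tool from outside, world axes, zero at the start; "moment": the same for the moment, N m; "opening": finger opening in m.
Only numpy, scipy, OpenCV 4.12 (cv2) and the standard library are available. Lean on these libraries where they do the work, as an engineer would, in place of code of your own. Each camera call takes 0.05 s, during which the arm holds its last target.

## Working session

There is one attempt and no reset: what is moved stays moved. The work goes in short steps, Python scripts to look and compute and a shell command to move; the robot and the scene stay as the last step left them, time stands still between calls to the robot, and variables do not carry over. Pictures are saved under pics/ and viewed, and the job is handed in when it is done.

```bash
ls; mkdir -p pics
python3 - <<'E'
from plant import monitor, read_camera, ctrl
import cv2
print(monitor.observe()); print(ctrl.grip_depth)
for n in ["top","side","wrist"]:
    d=read_camera(n); cv2.imwrite(f"pics/{n}0.png",d["frame"][:,:,::-1]); print(n,d["camera_matrix"].round(1).tolist(),d["R"].round(4).tolist(),d["t"].round(4).tolist())
E
```

```text
pics
{'time': 0.0, 'q': array([-1.29797676e+00,  1.26394282e-01, -4.06300980e-02,  1.40539395e+00,
        2.53279727e-05,  1.57078672e+00]), 'qvel': array([-0.00159013,  0.00026712,  0.00071288, -0.00083743,  0.00030074,
        0.00141035]), 'joint_efforts': array([-4.93512314e-03, -4.35905671e+01,  3.52929032e+01,  1.70883554e-02,
       -2.19102171e-04,  1.52050138e-06]), 'eef_pos': array([ 0.14134688, -0.50514849,  0.20901089]), 'ee_rot': array([-3.11081167e+00, -4.27012088e-01,  3.06888144e-04]), 'ft_force': array([-0.90849039, -0.22582033,  0.15230838]), 'moment': array([ 0.00942881, -0.01745957,  0.03469077]), 'opening': 0.08526192428174545}
-0.0187
top [[488.2, 0.0, 318.0], [0.0, 488.2, 201.3], [0.0, 0.0, 1.0]] [[0.0108, -0.9999, -0.0022], [-0.9896, -0.0104, -0.1432], [0.1432, 0.0037, -0.9897]] [0.0158, 0.5518, 1.5976]
side [[400.7, 0.0, 323.0], [0.0, 400.7, 203.0], [0.0, 0.0, 1.0]] [[0.9869, -0.16, 0.0205], [-0.0791, -0.591, -0.8028], [0.1406, 0.7907, -0.5959]] [-0.5121, 0.091, 1.0368]
wrist [[333.6, 0.0, 325.5], [0.0, 333.6, 203.4], [0.0, 0.0, 1.0]] [[0.2695, -0.963, -0.0023], [-0.921, -0.2585, 0.2914], [-0.2812, -0.0764, -0.9566]] [-0.5228, -0.0379, 0.3796]
```

View pics/top0.png

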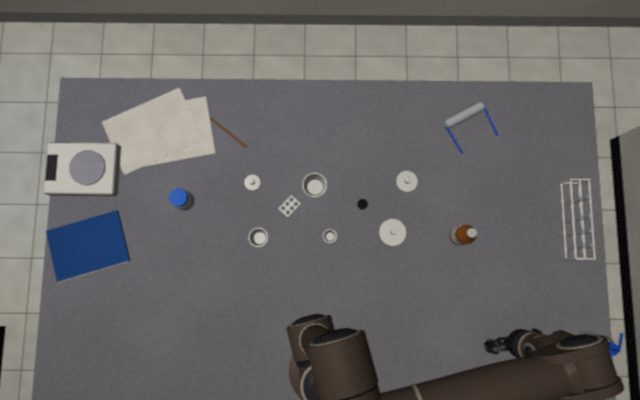

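View pics/side0.png

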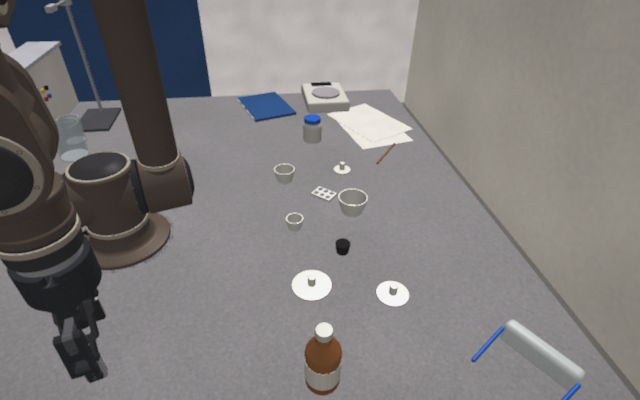

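View pics/wrist0.png

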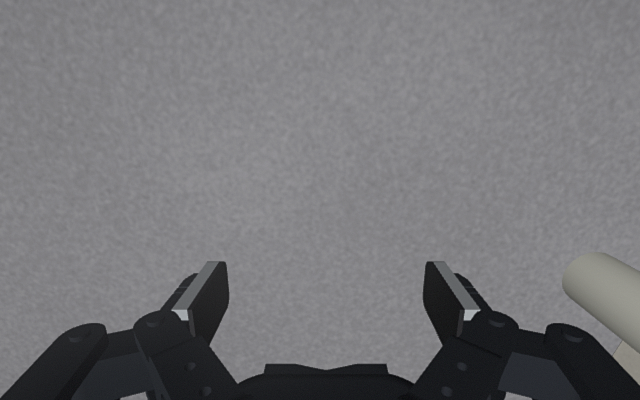

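Top view: large lid (392,232), medium lid (406,181), small lid (252,182); crucibles: large (315,185), medium (258,237), small (330,236); stopper (362,204), plate (289,206), bottle (464,234), jar (180,198).

```bash
cat > h.py <<'E'
import numpy as np, cv2
from plant import monitor, read_camera, ctrl
def ray(d,u,v,z):
    K,R,t=map(np.array,(d["camera_matrix"],d["R"],d["t"]))
    r=R.T@np.linalg.inv(K)@np.array([u,v,1.]); c=-R.T@t
    return c+r*(z-c[2])/r[2]
def proj(d,X):
    p=d["camera_matrix"]@(d["R"]@np.array(X)+d["t"]); return p[:2]/p[2]
def plane_circle(d,cnt,z):
    P=np.array([ray(d,u,v,z)[:2] for u,v in cnt.reshape(-1,2).astype(float)])
    (c,r)=cv2.minEnclosingCircle(P.astype(np.float32))
    A=np.c_[2*P,np.ones(len(P))]; s=np.linalg.lstsq(A,(P**2).sum(1),rcond=None)[0]
    return s[:2],np.sqrt(s[2]+s[:2]@s[:2]),np.array(c),r
def blobs(d,thr,lo=20,hi=1e9,scale=1):
    g=cv2.cvtColor(d["frame"],cv2.COLOR_RGB2GRAY)
    if scale>1: g=cv2.resize(g,None,fx=scale,fy=scale,interpolation=cv2.INTER_CUBIC)
    cs,_=cv2.findContours((g>thr).astype(np.uint8),cv2.RETR_EXTERNAL,cv2.CHAIN_APPROX_NONE)
    # pixel-centre mapping
    return [((c.reshape(-1,2)+.5)/scale-.5) for c in cs if lo<cv2.contourArea(c)/scale**2<hi]
E
python3 - <<'E'
from h import *
for n in ["top","side"]:
    d=read_camera(n); print(n)
    for name,(tu,ts,z,r) in dict(sl=((252,182),(342,169),.008,28),ml=((406,181),(393,293),.008,37),ll=((392,232),(311,284),.008,46),sc=((330,236),(295,220),.034,24),mc=((258,237),(285,172),.042,33),lc=((315,185),(352,200),.05,42)).items():
        p=tu if n=="top" else ts
        for thr in (140,165,190):
            for c in blobs(d,thr,scale=4):
                if np.linalg.norm(c.mean(0)-p)<14 and cv2.contourArea(c.astype(np.float32))<3000:
                    s,R,cc,rr=plane_circle(d,c,z); print(name,r,thr,"lsq",s.round(4),round(R*1e3,1),"enc",cc.round(4),round(rr*1e3,1))
    f=d["frame"]
    x=f[140:270,160:490] if n=="top" else f[90:330,250:450]
    x=cv2.resize(x,None,fx=2.4,fy=2.4,interpolation=cv2.INTER_CUBIC); cv2.imwrite(f"pics/{n}_crop.png",x[:,:,::-1])
E
```

```text
top
sl 28 140 lsq [0.6211 0.2504] 27.5 enc [0.621  0.2503] 28.4
sl 28 165 lsq [0.621  0.2507] 25.6 enc [0.6209 0.2508] 26.5
sl 28 190 lsq [0.6208 0.2527] 18.7 enc [0.621  0.2513] 23.5
ml 37 140 lsq [ 0.6307 -0.2814] 36.0 enc [ 0.6311 -0.2812] 37.1
ml 37 165 lsq [ 0.6307 -0.2813] 33.3 enc [ 0.6309 -0.2812] 34.3
ll 46 140 lsq [ 0.4544 -0.2305] 45.2 enc [ 0.4545 -0.2304] 46.1
ll 46 165 lsq [ 0.4542 -0.2303] 42.7 enc [ 0.4541 -0.2301] 44.0
sc 24 140 lsq [ 0.4348 -0.0229] 17.1 enc [ 0.4357 -0.0211] 22.7
sc 24 165 lsq [ 0.4356 -0.0185] 10.8 enc [ 0.4355 -0.0186] 11.6
mc 33 140 lsq [0.4247 0.2111] 23.6 enc [0.4252 0.2126] 30.5
mc 33 165 lsq [0.4274 0.214 ] 17.8 enc [0.4279 0.2136] 19.2
mc 33 190 lsq [0.4274 0.2136] 12.6 enc [0.428  0.2144] 15.5
lc 42 140 lsq [0.5991 0.0269] 30.0 enc [0.5977 0.0227] 38.4
lc 42 165 lsq [0.5997 0.0333] 23.3 enc [0.5997 0.033 ] 24.6
side
sl 28 140 lsq [0.6227 0.2587] 35.6 enc [0.6265 0.2607] 45.4
sl 28 165 lsq [0.6213 0.2496] 25.9 enc [0.6212 0.2511] 30.7
sl 28 190 lsq [0.6213 0.2496] 24.0 enc [0.6213 0.2506] 28.6
ml 37 140 lsq [ 0.631  -0.2811] 38.9 enc [ 0.6321 -0.281 ] 41.6
ml 37 165 lsq [ 0.6306 -0.2813] 37.5 enc [ 0.6309 -0.2814] 38.5
ml 37 190 lsq [ 0.6305 -0.2813] 36.7 enc [ 0.6305 -0.2813] 37.4
ll 46 140 lsq [ 0.4464 -0.2263] 51.2 enc [ 0.4395 -0.2218] 65.5
ll 46 165 lsq [ 0.4543 -0.2301] 46.6 enc [ 0.4544 -0.2301] 47.6
ll 46 190 lsq [ 0.4544 -0.2302] 45.7 enc [ 0.4543 -0.2302] 46.5
sc 24 165 lsq [ 0.4379 -0.0162] 24.6 enc [ 0.4381 -0.0166] 26.5
mc 33 140 lsq [0.4562 0.1637] 17.1 enc [0.4572 0.1638] 25.4
mc 33 165 lsq [0.4306 0.2221] 33.6 enc [0.4322 0.2217] 35.8
lc 42 165 lsq [0.6075 0.0362] 42.9 enc [0.6069 0.0366] 45.1
```

View pics/top_crop.png

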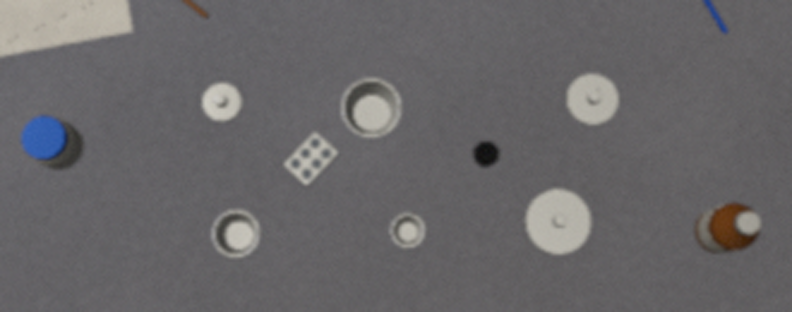

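View pics/side_crop.png

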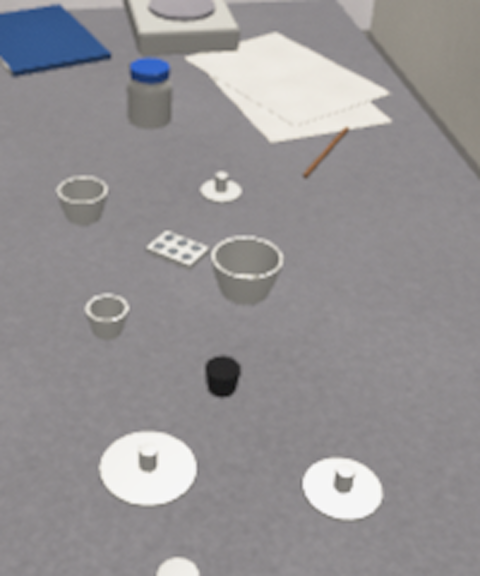

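Run:
```python
from h import *
d=read_camera("top")
for name,(p,z,r) in dict(sc=((330,236),.034,24),mc=((258,237),.042,33),lc=((315,185),.05,42)).items():
    for thr in (110,118,125,132):
        for c in blobs(d,thr,scale=4):
            if np.linalg.norm(c.mean(0)-p)<14 and cv2.contourArea(c.astype(np.float32))<3000:
                s,R,cc,rr=plane_circle(d,c,z); print(name,r,thr,"lsq",s.round(4),round(R*1e3,1),"enc",cc.round(4),round(rr*1e3,1))
d=read_camera("side")
for name,(p,z,r) in dict(sc=((295,220),.034,24),mc=((285,172),.042,33),lc=((352,200),.05,42)).items():
    for thr in (150,165,175,185):
        for c in blobs(d,thr,scale=4):
            if np.linalg.norm(c.mean(0)-p)<14 and cv2.contourArea(c.astype(np.float32))<3000:
                s,R,cc,rr=plane_circle(d,c,z); print(name,r,thr,"lsq",s.round(4),round(R*1e3,1),"enc",cc.round(4),round(rr*1e3,1))
```

```text
sc 24 110 lsq [ 0.4378 -0.0171] 26.0 enc [ 0.4378 -0.0169] 27.2
sc 24 118 lsq [ 0.4375 -0.0173] 24.9 enc [ 0.4379 -0.0171] 26.0
sc 24 125 lsq [ 0.4373 -0.0175] 24.1 enc [ 0.4378 -0.0173] 25.3
sc 24 132 lsq [ 0.434  -0.0208] 19.5 enc [ 0.4363 -0.0184] 24.2
mc 33 110 lsq [0.4305 0.2202] 35.1 enc [0.4304 0.2202] 36.1
mc 33 118 lsq [0.4304 0.2202] 34.2 enc [0.4306 0.2202] 35.2
mc 33 125 lsq [0.4303 0.2202] 33.5 enc [0.4304 0.2203] 34.6
mc 33 132 lsq [0.43  0.219] 28.9 enc [0.4305 0.2199] 33.7
lc 42 110 lsq [0.6074 0.0355] 44.5 enc [0.6071 0.0357] 45.6
lc 42 118 lsq [0.6073 0.0354] 43.4 enc [0.6068 0.0353] 44.5
lc 42 125 lsq [0.6073 0.0353] 42.5 enc [0.6074 0.0353] 43.7
lc 42 132 lsq [0.6066 0.035 ] 37.7 enc [0.6073 0.0354] 43.0
sc 24 150 lsq [ 0.4378 -0.0161] 25.7 enc [ 0.4381 -0.0162] 27.5
sc 24 165 lsq [ 0.4378 -0.0162] 24.6 enc [ 0.4381 -0.0166] 26.5
sc 24 175 lsq [ 0.4403 -0.0176] 20.4 enc [ 0.4475 -0.0196] 22.5
sc 24 175 lsq [ 0.437  -0.0162] 21.7 enc [ 0.4351 -0.0152] 25.0
mc 33 150 lsq [0.4306 0.2226] 35.4 enc [0.432  0.2225] 38.0
mc 33 165 lsq [0.4306 0.2221] 33.6 enc [0.4322 0.2217] 35.8
lc 42 150 lsq [0.6077 0.0365] 44.1 enc [0.6069 0.037 ] 46.2
lc 42 165 lsq [0.6076 0.0362] 43.0 enc [0.6073 0.0365] 45.0
lc 42 175 lsq [0.6075 0.0358] 40.0 enc [0.608  0.0361] 43.8
lc 42 185 lsq [0.6069 0.0362] 39.2 enc [0.5997 0.043 ] 41.1
```

```bash
cat >> h.py <<'E'
from scipy.spatial.transform import Rotation as Ro
def go(tx,ty,tz):
    s=monitor.observe(); M=Ro.from_rotvec(s["ee_rot"]).as_matrix()
    D=M.T@(np.array([tx,ty,tz])-s["eef_pos"])*100
    print("need tool cm",D.round(2)," pos",s["eef_pos"].round(4),"t",round(s["time"],2),"q6",s["q"][5].round(2),"open",round(s["opening"],4),"F",s["ft_force"].round(1))
    # turn needed so that tool x=+world?? tool axes
    print("tool x",M[:,0].round(3),"y",M[:,1].round(3),"z",M[:,2].round(3)); return D
E
python3 - <<'E'
from h import *
go(.4543,-.2302,.1)
d=read_camera("top"); print(ray(d,464,234,.15), ray(d,180,197,.09), ray(d,362,204,.03),ray(d,289,206,.01))
E
```

```text
need tool cm [ 37.55 -18.07  10.97]  pos [ 0.1414 -0.5055  0.2096] t 0.35 q6 1.57 open 0.0855 F [-0.  -0.5  0. ]
tool x [0.963 0.269 0.   ] y [ 0.269 -0.963 -0.   ] z [-0.  0. -1.]
[ 0.43820237 -0.43136871  0.15      ] [0.55377744 0.47114232 0.09      ] [ 0.54539669 -0.12653496  0.03      ] [0.53868824 0.12070179 0.01      ]
```

```bash
python3 -m crank '{"jaw":[0,0,0,0,0,0,0,0],"slide":[[0,0,0],[0,0,0],[0,0,0],[0,0,0],[0,0,0],[0,0,0],[0,0,0],[0,0,0]],"delta_rot":[[0,0,-0.118],[0,0,-0.118],[0,0,-0.118],[0,0,-0.118],[0,0,-0.118],[0,0,-0.118],[0,0,-0.118],[0,0,-0.118]]}' 40
python3 -m crank '{"jaw":[0,0,0,0],"slide":[[0,0,0],[0,0,0],[0,0,0],[0,0,0]],"delta_rot":[[0,0,-0.118],[0,0,-0.118],[0,0,-0.118],[0,0,0]]}'
python3 -c "
from h import *
go(.4543,-.2302,.1)"
```

```text
time: 1.07
eef_pos: [0.1414, -0.5055, 0.2098]
ee_rot: [-2.573, -1.803, -0.0]
ft_force: [-0.1, 0.3, 0.3]
opening: 0.0427
time: 1.4
eef_pos: [0.1414, -0.5055, 0.2098]
ee_rot: [-2.218, -2.225, -0.0]
ft_force: [-0.2, 0.2, -0.2]
opening: 0.0427
need tool cm [27.44 31.37 10.98]  pos [ 0.1414 -0.5055  0.2098] t 1.4 q6 0.27 open 0.0427 F [-0.2  0.2 -0.2]
tool x [-0.003  1.     0.   ] y [ 1.     0.003 -0.   ] z [-0.  0. -1.]
```

```bash
python3 -m crank '{"jaw":[0,0,0,0,0,0,0,0],"slide":[[2.0,2.2,0],[2.3,2.6,0],[2.3,2.6,0],[2.3,2.6,0],[2.3,2.6,0],[2.3,2.6,0],[2.3,2.6,0],[2.3,2.6,0]],"delta_rot":[[0,0,0],[0,0,0],[0,0,0],[0,0,0],[0,0,0],[0,0,0],[0,0,0],[0,0,0]]}'
python3 -m crank '{"jaw":[0,0,0,0,0,0],"slide":[[2.3,2.6,0],[2.3,2.6,0],[2.3,2.6,0.5],[2.3,2.6,1.5],[0,0,2.5],[0,0,0]],"delta_rot":[[0,0,0],[0,0,0],[0,0,0],[0,0,0],[0,0,0],[0,0,0]]}'
python3 -c "
from h import *
go(.4543,-.2302,.012)
d=read_camera('wrist'); cv2.imwrite('pics/w1.png',d['frame'][:,:,::-1])
print(proj(d,[.4543,-.2302,.032]),proj(d,[.4543,-.2302,.008]))
for t in (170,190,210):
  for c in blobs(d,t,lo=300): print(t,[x if not hasattr(x,'round') else x.round(4) for x in plane_circle(d,c,.008)])
"
```

```text
time: 2.07
eef_pos: [0.3464, -0.3233, 0.21]
ee_rot: [2.225, 2.217, -0.0]
ft_force: [0.9, 0.6, 0.7]
opening: 0.0426
time: 2.57
eef_pos: [0.4487, -0.2302, 0.1607]
ee_rot: [-2.217, -2.218, 0.003]
ft_force: [-1.5, 0.6, -0.9]
opening: 0.0424
need tool cm [-0.04  0.64 14.86]  pos [ 0.4487 -0.2302  0.1607] t 2.57 q6 1.1 open 0.0424 F [-1.5  0.6 -0.9]
tool x [-0.     1.     0.003] y [ 1.     0.    -0.006] z [-0.006  0.003 -1.   ]
[332.83385968 189.78097021] [332.47223264 183.6594609 ]
170 [array([ 0.6308, -0.2801]), np.float64(0.0361), array([ 0.6311, -0.2801]), 0.037032049149274826]
170 [array([ 0.4549, -0.2292]), np.float64(0.0452), array([ 0.4549, -0.2292]), 0.04591382294893265]
190 [array([ 0.6308, -0.2802]), np.float64(0.0358), array([ 0.6308, -0.2802]), 0.03659914433956146]
190 [array([ 0.4549, -0.2291]), np.float64(0.0449), array([ 0.4549, -0.2291]), 0.04563973471522331]
210 [array([ 0.6308, -0.2801]), np.float64(0.0356), array([ 0.6306, -0.28  ]), 0.036337077617645264]
210 [array([ 0.455 , -0.2291]), np.float64(0.0447), array([ 0.4549, -0.2291]), 0.045360714197158813]
```

View pics/w1.png

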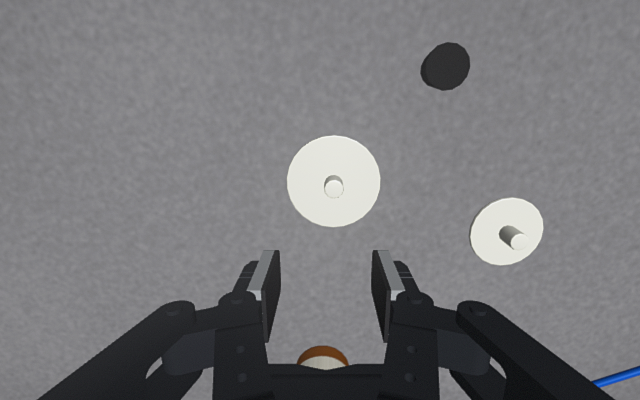

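The wrist view shows the large lid at (333,181), the medium at (506,232) and the stopper at (445,66), agreeing within 1 mm. Descending.

```bash
python3 -m crank '{"jaw":[0,0,0,0,0,0],"slide":[[0,0.5,2.5],[0,0,3.0],[0,0,2.5],[0,0,1.5],[0,0,0],[0,0,0]],"delta_rot":[[0,0,0],[0,0,0],[0,0,0],[0,0,0],[0,0,0],[0,0,0]]}'
python3 -c "
from h import *
go(.4546,-.2297,.012)"
```

```text
time: 3.12
eef_pos: [0.4539, -0.2334, 0.0708]
ee_rot: [-2.224, -2.218, 0.0]
ft_force: [1.3, -1.1, 0.1]
opening: 0.0427
need tool cm [0.37 0.07 5.88]  pos [ 0.4539 -0.2334  0.0708] t 3.12 q6 1.1 open 0.0427 F [ 1.3 -1.1  0.1]
tool x [ 0.003  1.    -0.   ] y [ 1.    -0.003 -0.   ] z [-0. -0. -1.]
```

```bash
python3 -m crank '{"jaw":[0,0,0,0,0,0],"slide":[[0.37,0.07,1.0],[0,0,1.5],[0,0,1.0],[0,0,0.8],[0,0,0],[0,0,0]],"delta_rot":[[0,0,0],[0,0,0],[0,0,0],[0,0,0],[0,0,0],[0,0,0]]}'
python3 -c "
from h import *
go(.4546,-.2297,.012)
d=read_camera('wrist'); cv2.imwrite('pics/w2.png',d['frame'][:,:,::-1])"
```

```text
time: 3.62
eef_pos: [0.4551, -0.2288, 0.0268]
ee_rot: [-2.221, -2.221, 0.0]
ft_force: [0.4, 0.4, 0.0]
opening: 0.0431
need tool cm [-0.09 -0.05  1.48]  pos [ 0.4551 -0.2288  0.0268] t 3.62 q6 1.11 open 0.0431 F [0.4 0.4 0. ]
tool x [0. 1. 0.] y [ 1. -0. -0.] z [-0.  0. -1.]
```

View pics/w2.png

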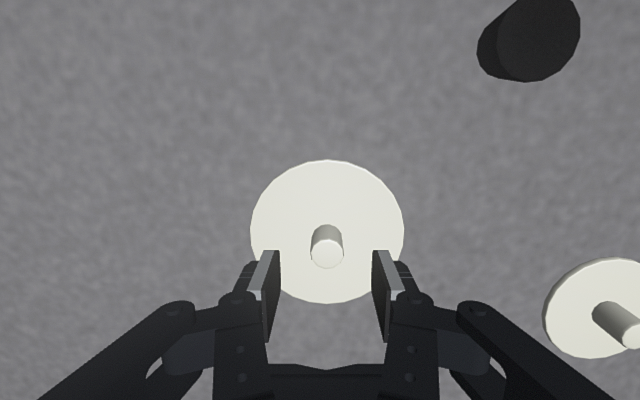

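The knob (column 327) is midway between the pads (columns 271 and 381).

```bash
python3 -m crank '{"jaw":[0,0,0,0,-0.4,-1,-1,-1],"slide":[[0,0,0.8],[0,0,0.6],[0,0,0],[0,0,0],[0,0,0],[0,0,0],[0,0,0],[0,0,0]],"delta_rot":[[0,0,0],[0,0,0],[0,0,0],[0,0,0],[0,0,0],[0,0,0],[0,0,0],[0,0,0]]}' 40
python3 -m crank '{"jaw":[-1,-1,-1],"slide":[[0,0,0],[0,0,0],[0,0,0]],"delta_rot":[[0,0,0],[0,0,0],[0,0,0]]}' 40
python3 -c "
from h import *
go(.4546,-.2297,.012)
d=read_camera('wrist'); cv2.imwrite('pics/w3.png',d['frame'][:,:,::-1])"
```

```text
time: 4.33
eef_pos: [0.4553, -0.229, 0.013]
ee_rot: [2.221, 2.221, 0.0]
ft_force: [-0.0, -0.4, 0.4]
opening: 0.0001
time: 4.58
eef_pos: [0.4552, -0.2289, 0.0129]
ee_rot: [2.221, 2.221, 0.0]
ft_force: [0.4, 0.1, 0.3]
opening: 0.0002
need tool cm [-0.08 -0.06  0.09]  pos [ 0.4552 -0.2289  0.0129] t 4.58 q6 1.1 open 0.0002 F [0.4 0.1 0.3]
tool x [ 0.  1. -0.] y [ 1. -0.  0.] z [ 0. -0. -1.]
```

View pics/w3.png

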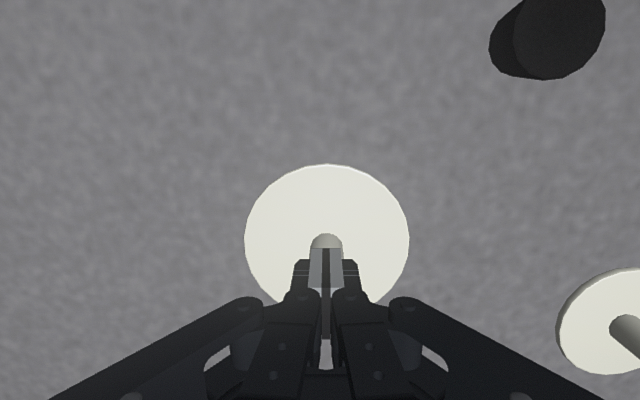

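```bash
python3 -c "
from h import *
d=read_camera('wrist'); p=monitor.observe()['eef_pos'];print('tcp',proj(d,p),proj(d,p+[0,0,.0187]))
for c in blobs(d,190,lo=300): print([x if not hasattr(x,'round') else x.round(4) for x in plane_circle(d,c,.008)])
print('knobtop',proj(d,[.4546,-.2297,.032]))
d=read_camera('side'); print('side tcp',proj(d,p)); x=d['frame'][230:330,240:380]; cv2.imwrite('pics/s3.png',cv2.resize(x,None,fx=5,fy=5,interpolation=cv2.INTER_CUBIC)[:,:,::-1])
d=read_camera('top'); print('top tcp',proj(d,p)); x=d['frame'][170:290,320:470]; cv2.imwrite('pics/t3.png',cv2.resize(x,None,fx=5,fy=5,interpolation=cv2.INTER_CUBIC)[:,:,::-1])"
```

```text
tcp [325.87887516 249.33592595] [325.89296838 265.70542873]
[array([ 0.6229, -0.2817]), np.float64(0.0291), array([ 0.6306, -0.2798]), 0.036285653710365295]
[array([ 0.4554, -0.2243]), np.float64(0.0389), array([ 0.4553, -0.2287]), 0.04552198573946953]
knobtop [324.7852807  267.78369235]
side tcp [311.54510201 282.04366532]
top tcp [391.90436844 231.47790714]
```

View pics/s3.png

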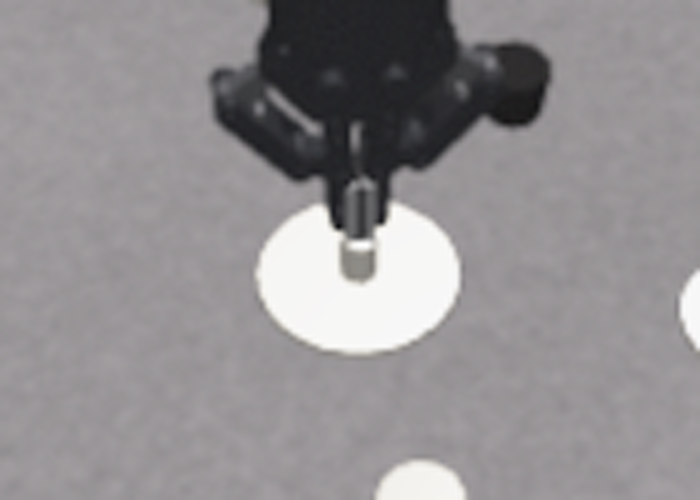

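View pics/t3.png

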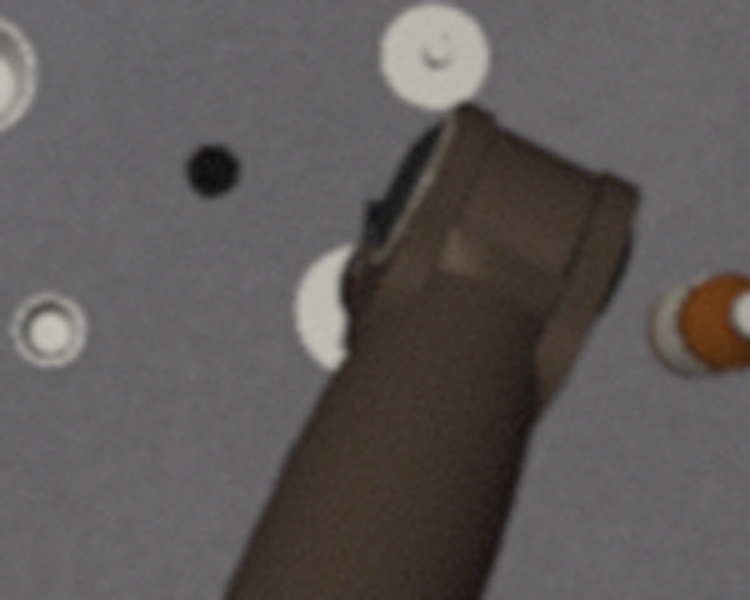

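```bash
python3 -c "
from h import *
d=read_camera('side');w=read_camera('wrist')
for z in (.008,.02,.032,.045): print(z,'side',proj(d,[.4546,-.2297,z]),'wrist',proj(w,[.4546,-.2297,z]))
# triangulate tip: side px (240+358/5-.4, 230+240/5-.4), wrist (326,248)
us=(311.2,277.6); uw=(326,248)
for z in (.013,.02,.026,.032,.036,.04): print(z,'side ray',ray(d,*us,z),'wrist ray',ray(w,*uw,z))
for n,e in (('s4',d),('w4',w)):
  f=e['frame']; x=f[245:305,275:350] if n=='s4' else f[200:320,240:410]
  cv2.imwrite(f'pics/{n}.png',cv2.resize(x,None,fx=8 if n=='s4' else 4.5,fy=8 if n=='s4' else 4.5,interpolation=cv2.INTER_CUBIC)[:,:,::-1])
"
```

```text
0.008 side [311.35765741 283.79288622] wrist [324.94543644 247.11915822]
0.02 side [311.37495738 280.17487234] wrist [324.89004868 256.78933569]
0.032 side [311.39253223 276.49937227] wrist [324.82673721 267.84291585]
0.045 side [311.41188951 272.4511061 ] wrist [324.74707039 281.75198626]
0.013 side ray [ 0.45618678 -0.21546556  0.013     ] wrist ray [ 0.45517602 -0.22795071  0.013     ]
0.02 side ray [ 0.4552774  -0.22189764  0.02      ] wrist ray [ 0.45516989 -0.2247632   0.02      ]
0.026 side ray [ 0.45449794 -0.22741084  0.026     ] wrist ray [ 0.45516463 -0.22203104  0.026     ]
0.032 side ray [ 0.45371847 -0.23292405  0.032     ] wrist ray [ 0.45515937 -0.21929888  0.032     ]
0.036 side ray [ 0.45319883 -0.23659952  0.036     ] wrist ray [ 0.45515587 -0.21747744  0.036     ]
0.04 side ray [ 0.45267918 -0.24027499  0.04      ] wrist ray [ 0.45515237 -0.215656    0.04      ]
```

View pics/s4.png

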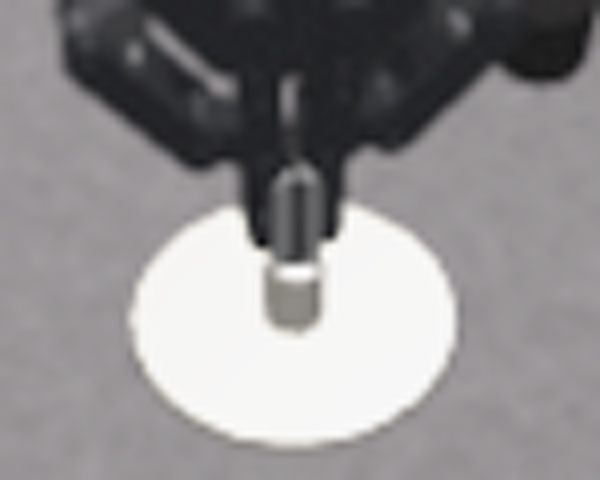

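View pics/w4.png

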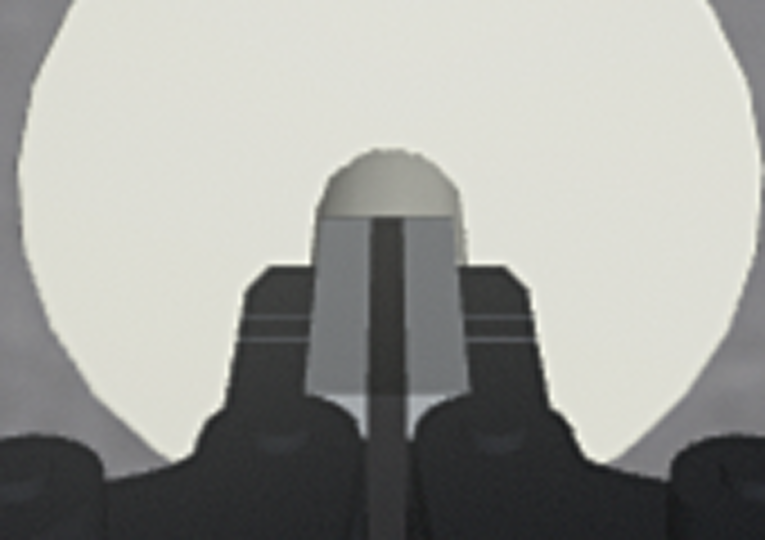

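```bash
python3 -m crank '{"jaw":[0,0,0,0],"slide":[[0,0,0],[0,0,0],[0,0,0],[0,0,0]],"delta_rot":[[0,0,0],[0,0,0],[0,0,0],[0,0,0]]}' 40
python3 -c "
from h import *
d=read_camera('side');w=read_camera('wrist')
s=monitor.observe(); print(s['eef_pos'],s['opening'])
print('cam centre rel tcp',(-w['R'].T@w['t']-s['eef_pos']).round(4))
def rayy(w,u,v,y):
  c=-w['R'].T@w['t']; r=ray(w,u,v,0)-c; return c+r*(y-c[1])/r[1]
for y in (-.218,-.229,-.240):
  print(y,'shut pad face TL/TR/BL/BR',[rayy(w,u,v,y).round(4).tolist() for u,v in ((310,248),(341,248),(307.5,287),(344,287))])
for n,e in (('s5',d),('w5',w)):
  f=e['frame']; x=f[225:305,265:360] if n=='s5' else f[200:400,200:450]
  k=8 if n=='s5' else 3
  cv2.imwrite(f'pics/{n}.png',cv2.resize(x,None,fx=k,fy=k,interpolation=cv2.INTER_CUBIC)[:,:,::-1])
"
```

```text
time: 5.22
eef_pos: [0.4551, -0.2289, 0.0128]
ee_rot: [-2.221, -2.221, 0.0]
ft_force: [-0.5, 0.3, 0.1]
opening: 0.0429
[ 0.45513309 -0.22888805  0.01280406] 0.04259281107693967
cam centre rel tcp [-1.000e-04  7.540e-02  1.638e-01]
-0.218 shut pad face TL/TR/BL/BR [[0.4478, -0.218, 0.0349], [0.4621, -0.218, 0.0349], [0.4484, -0.218, 0.0689], [0.4617, -0.218, 0.0689]]
-0.229 shut pad face TL/TR/BL/BR [[0.4465, -0.229, 0.0107], [0.4633, -0.229, 0.0107], [0.4473, -0.229, 0.0506], [0.4629, -0.229, 0.0506]]
-0.24 shut pad face TL/TR/BL/BR [[0.4453, -0.24, -0.0134], [0.4645, -0.24, -0.0135], [0.4461, -0.24, 0.0322], [0.464, -0.24, 0.0322]]
```

View pics/s5.png

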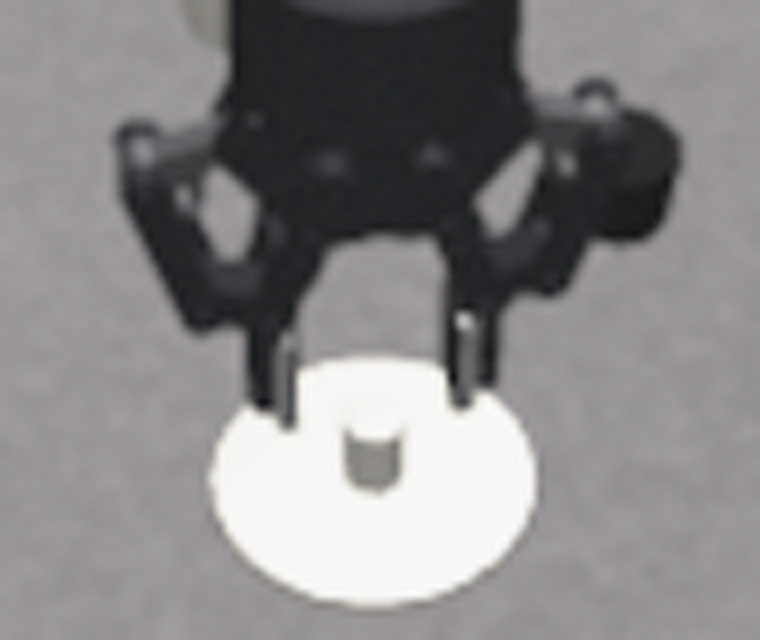

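View pics/w5.png

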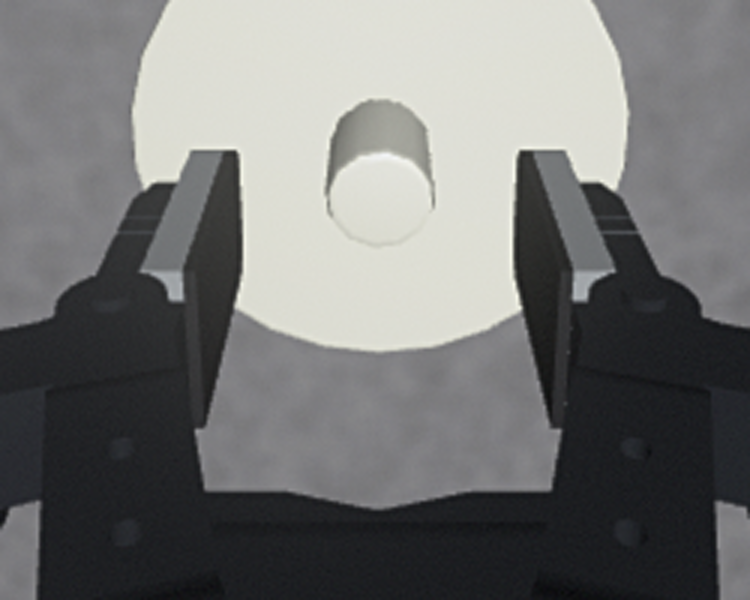

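The pads shut above the knob. In both views the tips sit about 22–25 mm above the reported TCP (tip z ≈ 0.035–0.038), although the TCP readout says 0.013. I'll lower in small steps, watching the images and the force.

```bash
cat >> h.py <<'E'
def look(tag):
    d=read_camera('side');w=read_camera('wrist');s=monitor.observe(); p=s['eef_pos']
    print(p.round(4),'open',round(s['opening'],4),'F',s['ft_force'].round(1),'t',round(s['time'],2))
    u,v=proj(d,p).astype(int); a=d['frame'][max(0,v-60):v+40,max(0,u-60):u+60]; b=w['frame'][150:350,200:450]
    a=cv2.resize(a,None,fx=4,fy=4,interpolation=cv2.INTER_CUBIC); b=cv2.resize(b,None,fx=1.28,fy=1.28)
    o=np.zeros((max(a.shape[0],b.shape[0]*1),a.shape[1]+b.shape[1],3),np.uint8); o[:a.shape[0],:a.shape[1]]=a;o[:b.shape[0],a.shape[1]:]=b
    cv2.imwrite(f'pics/{tag}.png',o[:,:,::-1]); return d,w
E
python3 -m crank '{"jaw":[0,0,0,0],"slide":[[0,0,0.5],[0,0,0.5],[0,0,0],[0,0,0]],"delta_rot":[[0,0,0],[0,0,0],[0,0,0],[0,0,0]]}'
python3 -c "
from h import *
look('a1')"
```

```text
time: 5.65
eef_pos: [0.4546, -0.2286, 0.0021]
ee_rot: [-2.221, -2.221, 0.001]
ft_force: [0.3, 0.5, 0.4]
opening: 0.0427
[ 0.4551 -0.2288  0.0027] open 0.0428 F [ 0.3 -0.2  0.9] t 5.75
```

View pics/a1.png

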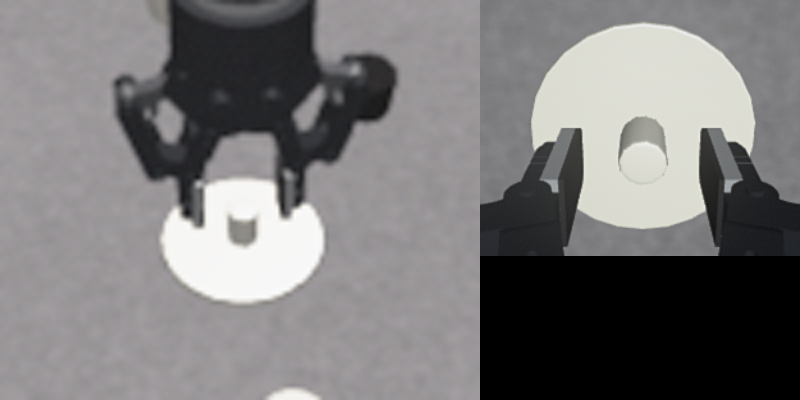

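TCP reads 0.0027, below the disc top, with no contact, which confirms the offset. I'll go 10 mm lower and close.

```bash
python3 -m crank '{"jaw":[0,0,0,0,0],"slide":[[0,0,0.4],[0,0,0.3],[0,0,0.3],[0,0,0],[0,0,0]],"delta_rot":[[0,0,0],[0,0,0],[0,0,0],[0,0,0],[0,0,0]]}'
python3 -m crank '{"jaw":[-0.4,-0.6,-1,-1,-1,-1],"slide":[[0,0,0],[0,0,0],[0,0,0],[0,0,0],[0,0,0],[0,0,0]],"delta_rot":[[0,0,0],[0,0,0],[0,0,0],[0,0,0],[0,0,0],[0,0,0]]}' 40
python3 -c "
from h import *
look('a2')"
```

```text
time: 6.17
eef_pos: [0.4549, -0.2288, -0.0075]
ee_rot: [-2.221, -2.221, 0.0]
ft_force: [0.4, -0.7, -0.0]
opening: 0.0426
time: 6.67
eef_pos: [0.4554, -0.229, -0.0069]
ee_rot: [2.221, 2.221, 0.0]
ft_force: [-0.1, 0.3, 2.5]
opening: 0.016
[ 0.4554 -0.229  -0.0069] open 0.0157 F [-0.7 -0.2  3.6] t 6.77
```

View pics/a2.png

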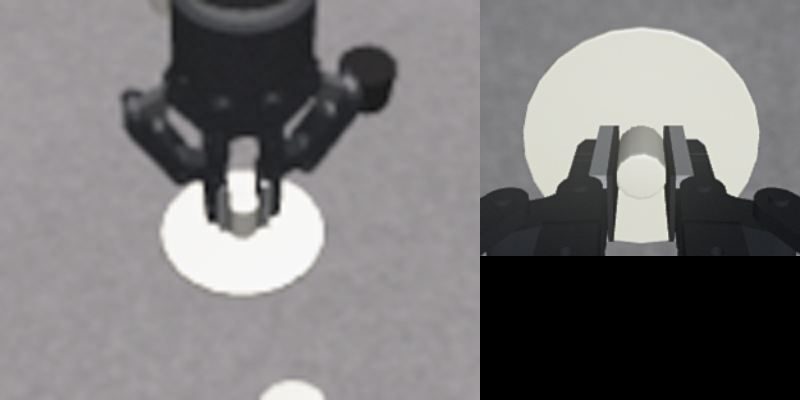

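```bash
python3 -m crank '{"jaw":[-1,-1,-1,-1,-1,-1],"slide":[[0,0,-0.5],[0,0,-1.5],[0,0,-2.5],[0,0,-3],[0,0,-2],[0,0,-0.5]],"delta_rot":[[0,0,0],[0,0,0],[0,0,0],[0,0,0],[0,0,0],[0,0,0]]}'
python3 -c "
from h import *
look('a3'); go(.6075,.0363,.095)"
```

```text
time: 7.27
eef_pos: [0.4567, -0.2297, 0.0963]
ee_rot: [2.218, 2.218, 0.002]
ft_force: [0.2, 0.6, -1.1]
opening: 0.016
[ 0.4557 -0.2292  0.0935] open 0.0162 F [-0.3 -0.4 -3.2] t 7.37
need tool cm [26.55 15.18 -0.15]  pos [ 0.4557 -0.2292  0.0935] t 7.37 q6 1.1 open 0.0162 F [-0.3 -0.4 -3.2]
tool x [-0.     1.    -0.001] y [1.    0.    0.002] z [ 0.002 -0.001 -1.   ]
```

View pics/a3.png

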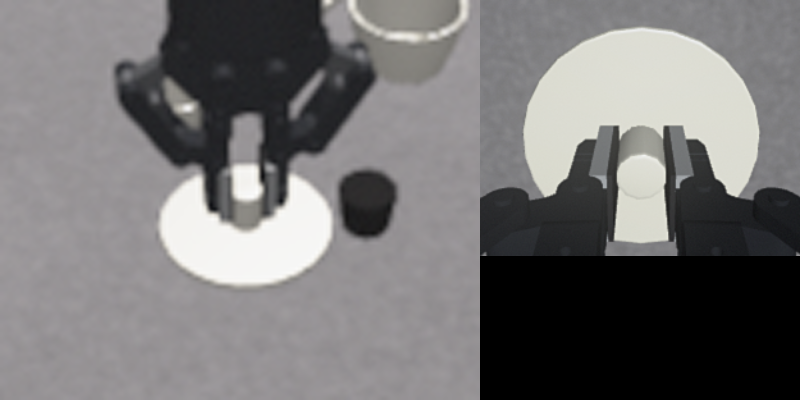

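The lid came up level. The pose in the wrist view is unchanged.

```bash
python3 -m crank '{"jaw":[-1,-1,-1,-1,-1,-1,-1,-1],"slide":[[0.8,0.5,0],[1.6,0.9,0],[2.4,1.4,0],[3.0,1.7,0],[3.0,1.7,0],[3.0,1.7,0],[3.0,1.7,0],[3.0,1.7,0]],"delta_rot":[[0,0,0],[0,0,0],[0,0,0],[0,0,0],[0,0,0],[0,0,0],[0,0,0],[0,0,0]]}'
python3 -m crank '{"jaw":[-1,-1,-1,-1,-1,-1],"slide":[[2.7,1.5,0],[2.0,1.2,0],[1.2,0.7,0],[0.5,0.3,0],[0,0,0],[0,0,0]],"delta_rot":[[0,0,0],[0,0,0],[0,0,0],[0,0,0],[0,0,0],[0,0,0]]}'
python3 -c "
from h import *
d,w=look('a4'); go(.6075,.0363,.04)
p=monitor.observe()['eef_pos']
for t in (185,200,215):
  for c in blobs(w,t,lo=2000):
    if c.mean(0)[1]<300: print(t,c.mean(0),[x.round(4) if hasattr(x,'round') else round(x,4) for x in plane_circle(w,c,p[2]+.015)])
"
```

```text
time: 8.03
eef_pos: [0.5675, -0.0285, 0.0904]
ee_rot: [-2.219, -2.22, 0.004]
ft_force: [0.7, -1.4, -1.2]
opening: 0.0164
time: 8.53
eef_pos: [0.6043, 0.0326, 0.0919]
ee_rot: [-2.221, -2.221, 0.003]
ft_force: [0.1, -0.4, -1.0]
opening: 0.0163
[0.6045 0.032  0.0926] open 0.0163 F [ 0.4  0.4 -2.3] t 8.63
need tool cm [0.44 0.31 5.26]  pos [0.6045 0.032  0.0926] t 8.63 q6 1.63 open 0.0163 F [ 0.4  0.4 -2.3]
tool x [ 0.001  1.    -0.   ] y [ 1.    -0.001 -0.001] z [-0.001 -0.    -1.   ]
185 [104.51807229 274.84337349] [array([0.494 , 0.0251]), np.float64(0.0152), array([0.4939, 0.0251]), 0.0156]
185 [325.31993007 239.98951049] [array([0.6041, 0.0386]), np.float64(0.0366), array([0.6042, 0.0327]), 0.0453]
185 [234.70901639  77.84016393] [array([0.5666, 0.1166]), np.float64(0.0186), array([0.5667, 0.1163]), 0.0233]
200 [104.4695122  274.47560976] [array([0.494 , 0.0252]), np.float64(0.015), array([0.4939, 0.0251]), 0.0156]
200 [325.53778559 239.87521968] [array([0.6042, 0.0386]), np.float64(0.0366), array([0.6042, 0.0327]), 0.0451]
200 [233.40080972  77.31578947] [array([0.5665, 0.1166]), np.float64(0.0185), array([0.5667, 0.1165]), 0.023]
215 [345.04605263 205.60361842] [array([0.6112, 0.0525]), np.float64(0.0228), array([0.6088, 0.0445]), 0.0427]
215 [244.40112994  73.61581921] [array([0.5724, 0.1192]), np.float64(0.0138), array([0.5687, 0.1188]), 0.0213]
```

View pics/a4.png

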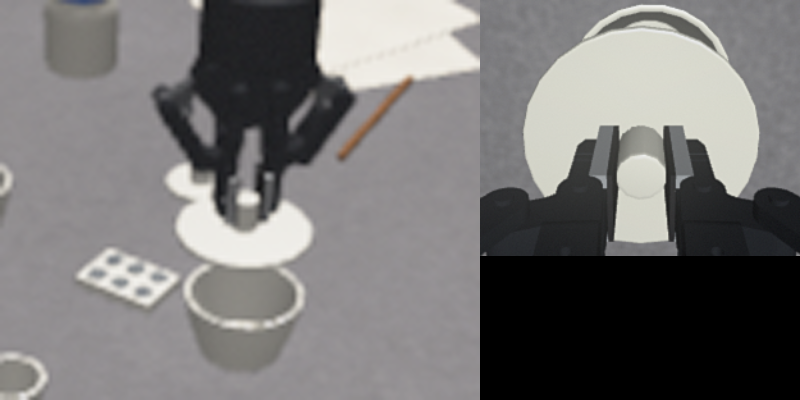

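```bash
python3 -m crank '{"jaw":[-1,-1,-1,-1,-1,-1,-1],"slide":[[0.3,0.3,0.5],[0.1,0,1.2],[0,0,1.5],[0,0,1.0],[0,0,0.4],[0,0,0],[0,0,0]],"delta_rot":[[0,0,0],[0,0,0],[0,0,0],[0,0,0],[0,0,0],[0,0,0],[0,0,0]]}'
python3 -c "
from h import *
d,w=look('a5'); go(.6075,.0363,.04)
"
```

```text
time: 9.22
eef_pos: [0.608, 0.037, 0.0466]
ee_rot: [-2.221, -2.221, 0.001]
ft_force: [0.1, 0.6, -1.5]
opening: 0.016
[0.6087 0.0371 0.0475] open 0.0163 F [-0.5  0.5 -1. ] t 9.32
need tool cm [-0.08 -0.12  0.75]  pos [0.6087 0.0371 0.0475] t 9.32 q6 1.63 open 0.0163 F [-0.5  0.5 -1. ]
tool x [0. 1. 0.] y [ 1.    -0.     0.001] z [ 0.001  0.    -1.   ]
```

View pics/a5.png

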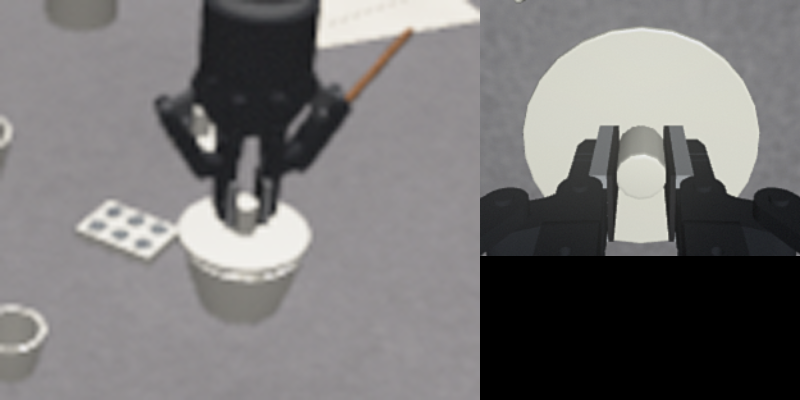

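Centred and just above the rim. Creeping down.

```bash
python3 -m crank '{"jaw":[-1,-1,-1,-1],"slide":[[-0.08,-0.1,0.25],[0,0,0.2],[0,0,0.1],[0,0,0]],"delta_rot":[[0,0,0],[0,0,0],[0,0,0],[0,0,0]]}'
python3 -m crank '{"jaw":[-1,-1,-1],"slide":[[0,0,0.1],[0,0,0],[0,0,0]],"delta_rot":[[0,0,0],[0,0,0],[0,0,0]]}'
```

```text
time: 9.65
eef_pos: [0.607, 0.0363, 0.0411]
ee_rot: [-2.221, -2.221, 0.0]
ft_force: [0.5, 0.2, -1.3]
opening: 0.0159
time: 9.9
eef_pos: [0.6072, 0.0363, 0.0403]
ee_rot: [-2.221, -2.221, 0.0]
ft_force: [-0.5, 1.0, -2.3]
opening: 0.0162
```

```bash
python3 -m crank '{"jaw":[-1,-1,-1],"slide":[[0,0,0.1],[0,0,0],[0,0,0]],"delta_rot":[[0,0,0],[0,0,0],[0,0,0]]}'
python3 -m crank '{"jaw":[-1,-1,-1],"slide":[[0,0,0.08],[0,0,0],[0,0,0]],"delta_rot":[[0,0,0],[0,0,0],[0,0,0]]}'
```

```text
time: 10.15
eef_pos: [0.6073, 0.0363, 0.0401]
ee_rot: [2.221, 2.221, 0.001]
ft_force: [-2.8, 0.7, 5.0]
opening: 0.0163
time: 10.4
eef_pos: [0.6074, 0.0364, 0.0401]
ee_rot: [2.221, 2.221, 0.002]
ft_force: [-4.2, -0.3, 9.5]
opening: 0.0163
```

Contact came at z = 0.040 as predicted. Easing off and releasing.

```bash
python3 -m crank '{"jaw":[-1,-0.4,-0.1,0,0,0],"slide":[[0,0,-0.1],[0,0,0],[0,0,0],[0,0,0],[0,0,0],[0,0,0]],"delta_rot":[[0,0,0],[0,0,0],[0,0,0],[0,0,0],[0,0,0],[0,0,0]]}'
python3 -m crank '{"jaw":[0,0,0,0,0,0],"slide":[[0,0,-1],[0,0,-2.5],[0,0,-3.5],[0,0,-3],[0,0,-1],[0,0,0]],"delta_rot":[[0,0,0],[0,0,0],[0,0,0],[0,0,0],[0,0,0],[0,0,0]]}'
python3 -c "
from h import *
d,w=look('a6'); go(.631,-.2808,.1)
for t in (185,200):
  for c in blobs(w,t,lo=1500): print(t,c.mean(0),[x.round(4) if hasattr(x,'round') else round(x,4) for x in plane_circle(w,c,.055)])
"
```

```text
time: 10.9
eef_pos: [0.6071, 0.0363, 0.0393]
ee_rot: [-2.221, -2.221, 0.0]
ft_force: [-0.6, 0.0, 0.5]
opening: 0.0429
time: 11.4
eef_pos: [0.6092, 0.0364, 0.1538]
ee_rot: [2.218, 2.218, 0.008]
ft_force: [0.2, -0.0, -0.3]
opening: 0.0425
[0.6072 0.0364 0.1493] open 0.0429 F [-0.8 -0.3 -0.7] t 11.5
need tool cm [-31.72   2.38   4.93]  pos [0.6072 0.0364 0.1493] t 11.5 q6 1.63 open 0.0429 F [-0.8 -0.3 -0.7]
tool x [-0.  1.  0.] y [1. 0. 0.] z [ 0.  0. -1.]
185 [140.72262774 247.27007299] [array([ 0.4517, -0.0062]), np.float64(0.021), array([ 0.4516, -0.0061]), 0.0217]
185 [323.65909091 196.55844156] [array([0.6068, 0.0366]), np.float64(0.0448), array([0.6068, 0.0366]), 0.0455]
185 [247.46907216  88.18041237] [array([0.5511, 0.1208]), np.float64(0.0264), array([0.5512, 0.1208]), 0.0326]
200 [140.55882353 247.13970588] [array([ 0.4516, -0.0061]), np.float64(0.0209), array([ 0.4517, -0.0062]), 0.0216]
200 [323.76872964 196.44299674] [array([0.6068, 0.0366]), np.float64(0.0447), array([0.6069, 0.0366]), 0.0453]
200 [247.42708333  88.15104167] [array([0.5511, 0.1209]), np.float64(0.0262), array([0.5512, 0.1206]), 0.0326]
```

View pics/a6.png

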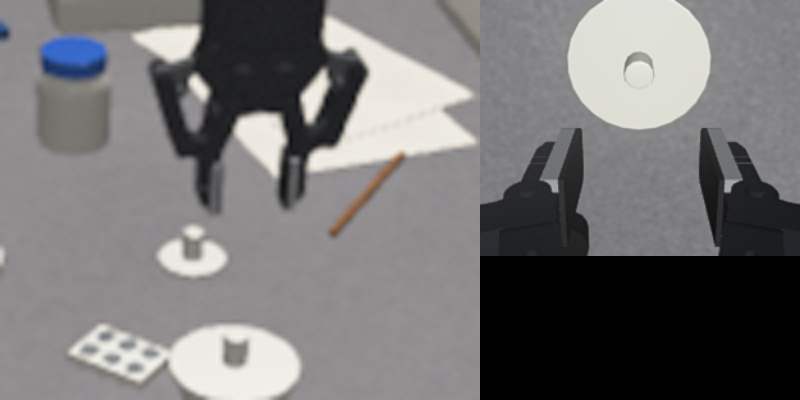

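The large lid is flat and centred at (0.6068, 0.0366), against its crucible at (0.6074, 0.0357). On to the medium lid.

```bash
python3 -m crank '{"jaw":[0,0,0,0,0,0,0,0],"slide":[[-1.5,0.1,0],[-3.0,0.2,0],[-3.5,0.3,0],[-3.5,0.3,0],[-3.5,0.3,0],[-3.5,0.3,0],[-3.5,0.3,0],[-3.5,0.3,0]],"delta_rot":[[0,0,0],[0,0,0],[0,0,0],[0,0,0],[0,0,0],[0,0,0],[0,0,0],[0,0,0]]}'
python3 -m crank '{"jaw":[0,0,0,0,0,0],"slide":[[-3.2,0.2,0],[-2.0,0.1,1],[-0.7,0,2],[0,0,1.5],[0,0,0.5],[0,0,0]],"delta_rot":[[0,0,0],[0,0,0],[0,0,0],[0,0,0],[0,0,0],[0,0,0]]}'
python3 -c "
from h import *
go(.631,-.2808,.03)"
```

```text
time: 12.17
eef_pos: [0.6268, -0.221, 0.1472]
ee_rot: [-2.22, -2.219, 0.003]
ft_force: [0.8, 0.0, 0.2]
opening: 0.043
time: 12.67
eef_pos: [0.6289, -0.2776, 0.0958]
ee_rot: [-2.218, -2.216, 0.004]
ft_force: [-0.2, 0.8, 0.0]
opening: 0.0428
need tool cm [-0.33  0.24  6.58]  pos [ 0.6289 -0.2776  0.0958] t 12.67 q6 1.16 open 0.0428 F [-0.2  0.8  0. ]
tool x [0.001 1.    0.002] y [ 1.    -0.001 -0.006] z [-0.006  0.002 -1.   ]
```

```bash
python3 -m crank '{"jaw":[0,0,0,0,0,0,0],"slide":[[-0.3,0.2,1],[0,0,2],[0,0,2],[0,0,1],[0,0,0.4],[0,0,0],[0,0,0]],"delta_rot":[[0,0,0],[0,0,0],[0,0,0],[0,0,0],[0,0,0],[0,0,0],[0,0,0]]}'
python3 -c "
from h import *
d,w=look('b1');go(.631,-.2808,-.007)
for c in blobs(w,190,lo=2000): print(c.mean(0),[x.round(4) if hasattr(x,'round') else round(x,4) for x in plane_circle(w,c,.008)])
"
```

```text
time: 13.25
eef_pos: [0.6337, -0.2807, 0.0364]
ee_rot: [2.22, 2.221, 0.001]
ft_force: [0.5, 0.1, 0.7]
opening: 0.043
[ 0.634 -0.281  0.037] open 0.0424 F [-0.2 -0.5 -0.2] t 13.35
need tool cm [ 0.02 -0.31  4.4 ]  pos [ 0.634 -0.281  0.037] t 13.35 q6 1.15 open 0.0424 F [-0.2 -0.5 -0.2]
tool x [-0.     1.    -0.001] y [1.    0.    0.002] z [ 0.002 -0.001 -1.   ]
[321.22822823 226.30930931] [array([ 0.6318, -0.2798]), np.float64(0.0358), array([ 0.6315, -0.28  ]), 0.0366]
```

View pics/b1.png

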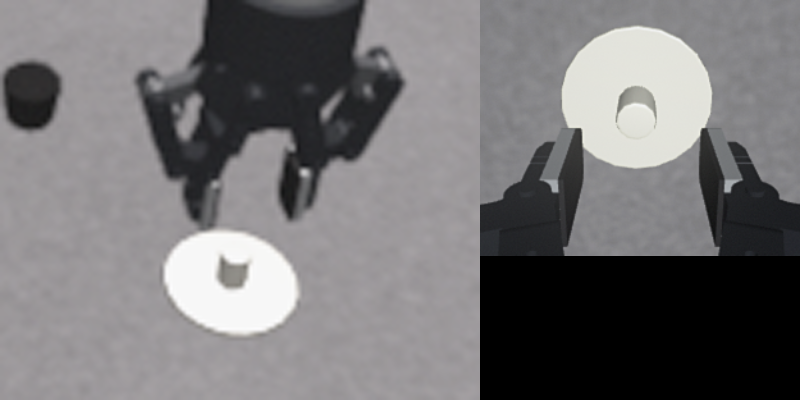

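```bash
python3 -m crank '{"jaw":[0,0,0,0,0,0],"slide":[[0.05,-0.25,1],[0,0,1],[0,0,0.6],[0,0,0.3],[0,0,0],[0,0,0]],"delta_rot":[[0,0,0],[0,0,0],[0,0,0],[0,0,0],[0,0,0],[0,0,0]]}'
python3 -c "
from h import *
go(.6313,-.2804,-.007)"
```

```text
time: 13.85
eef_pos: [0.6304, -0.2801, 0.006]
ee_rot: [-2.221, -2.221, 0.001]
ft_force: [-0.2, -0.4, -0.6]
opening: 0.0424
need tool cm [-0.03  0.09  1.3 ]  pos [ 0.6304 -0.2801  0.006 ] t 13.85 q6 1.15 open 0.0424 F [-0.2 -0.4 -0.6]
tool x [0. 1. 0.] y [ 1.    -0.    -0.001] z [-0.001  0.    -1.   ]
```

```bash
python3 -m crank '{"jaw":[0,0,0,0,-0.4],"slide":[[0,0.05,0.5],[0,0,0.4],[0,0,0.4],[0,0,0],[0,0,0]],"delta_rot":[[0,0,0],[0,0,0],[0,0,0],[0,0,0],[0,0,0]]}'
python3 -m crank '{"jaw":[-0.6,-1,-1,-1,-1],"slide":[[0,0,0],[0,0,0],[0,0,0],[0,0,0],[0,0,0]],"delta_rot":[[0,0,0],[0,0,0],[0,0,0],[0,0,0],[0,0,0]]}' 40
python3 -c "
from h import *
d,w=look('b2')
for c in blobs(w,190,lo=2000): print(c.mean(0),[x.round(4) if hasattr(x,'round') else round(x,4) for x in plane_circle(w,c,.008)])"
```

```text
time: 14.27
eef_pos: [0.6309, -0.28, -0.007]
ee_rot: [-2.221, -2.221, 0.001]
ft_force: [0.0, -0.1, 0.3]
opening: 0.0318
time: 14.68
eef_pos: [0.6313, -0.2802, -0.0063]
ee_rot: [2.221, 2.221, 0.0]
ft_force: [-0.2, 0.3, 0.4]
opening: 0.0161
[ 0.6313 -0.2802 -0.0062] open 0.0165 F [ 0.  -0.5 -0.3] t 14.78
[325.8231441  242.07641921] [array([ 0.6311, -0.2752]), np.float64(0.0293), array([ 0.6311, -0.2798]), 0.0365]
```

View pics/b2.png

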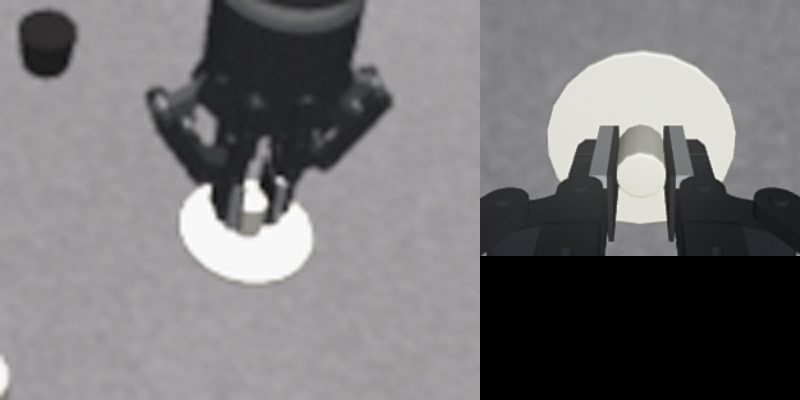

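```bash
python3 -m crank '{"jaw":[-1,-1,-1,-1,-1,-1],"slide":[[0,0,-0.5],[0,0,-1.5],[0,0,-2.5],[0,0,-3],[0,0,-2],[0,0,-0.5]],"delta_rot":[[0,0,0],[0,0,0],[0,0,0],[0,0,0],[0,0,0],[0,0,0]]}'
python3 -m crank '{"jaw":[-1,-1,-1,-1,-1,-1,-1,-1],"slide":[[0.8,-0.3,0],[1.7,-0.7,0],[2.5,-1.0,0],[3.2,-1.3,0],[3.2,-1.3,0],[3.2,-1.3,0],[3.2,-1.3,0],[3.2,-1.3,0]],"delta_rot":[[0,0,0],[0,0,0],[0,0,0],[0,0,0],[0,0,0],[0,0,0],[0,0,0],[0,0,0]]}'
python3 -m crank '{"jaw":[-1,-1,-1,-1,-1,-1,-1,-1],"slide":[[3.2,-1.3,0],[3.2,-1.3,0],[3.2,-1.3,0],[3.2,-1.3,0],[3.2,-1.3,0],[3.2,-1.3,0],[3.2,-1.3,0],[2.5,-1.0,0]],"delta_rot":[[0,0,0],[0,0,0],[0,0,0],[0,0,0],[0,0,0],[0,0,0],[0,0,0],[0,0,0]]}'
python3 -m crank '{"jaw":[-1,-1,-1,-1,-1],"slide":[[1.8,-0.7,0],[1.2,-0.5,0],[0.5,-0.2,0],[0,0,0],[0,0,0]],"delta_rot":[[0,0,0],[0,0,0],[0,0,0],[0,0,0],[0,0,0]]}'
python3 -c "
from h import *
d,w=look('b3');go(.4305,.2210,.04)"
```

```text
time: 15.28
eef_pos: [0.6329, -0.281, 0.0983]
ee_rot: [2.217, 2.217, 0.004]
ft_force: [0.2, -0.5, -0.6]
opening: 0.0164
time: 15.95
eef_pos: [0.5436, -0.0682, 0.0911]
ee_rot: [-2.22, -2.219, 0.003]
ft_force: [-0.0, 0.5, 0.6]
opening: 0.0164
time: 16.62
eef_pos: [0.4422, 0.1804, 0.0915]
ee_rot: [-2.219, -2.222, 0.004]
ft_force: [0.8, -0.2, -0.0]
opening: 0.0162
time: 17.03
eef_pos: [0.4304, 0.2134, 0.0925]
ee_rot: [-2.221, -2.222, 0.003]
ft_force: [0.9, -0.0, -1.3]
opening: 0.0166
[0.4311 0.213  0.093 ] open 0.0162 F [ 0.2 -1.5  0.9] t 17.13
need tool cm [ 0.8  -0.05  5.3 ]  pos [0.4311 0.213  0.093 ] t 17.13 q6 2.03 open 0.0162 F [ 0.2 -1.5  0.9]
tool x [ 0.001  1.    -0.001] y [ 1.    -0.001 -0.001] z [-0.001 -0.001 -1.   ]
```

View pics/b3.png

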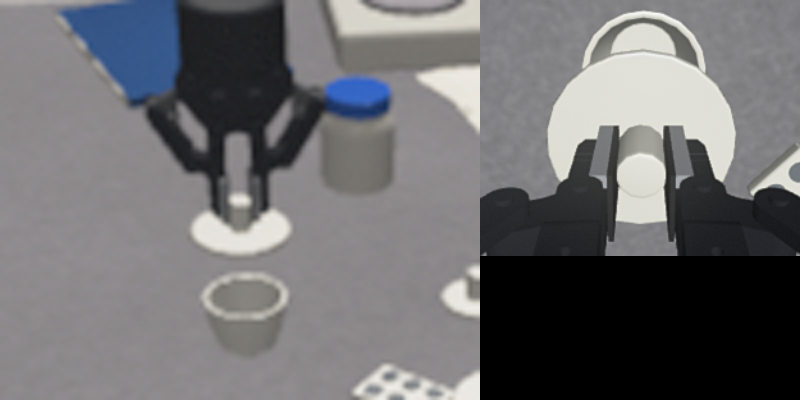

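```bash
python3 -m crank '{"jaw":[-1,-1,-1,-1,-1,-1,-1],"slide":[[0.5,0,0.5],[0.3,0,1.2],[0,0,1.5],[0,0,1.3],[0,0,0.6],[0,0,0],[0,0,0]],"delta_rot":[[0,0,0],[0,0,0],[0,0,0],[0,0,0],[0,0,0],[0,0,0],[0,0,0]]}'
python3 -c "
from h import *
d,w=look('b4');go(.4305,.2210,.0328)"
```

```text
time: 17.72
eef_pos: [0.4312, 0.2215, 0.0424]
ee_rot: [-2.222, -2.221, 0.001]
ft_force: [-0.6, -0.2, -0.5]
opening: 0.0165
[0.4318 0.2219 0.0432] open 0.0161 F [ 0.4  0.8 -1. ] t 17.82
need tool cm [-0.1  -0.13  1.04]  pos [0.4318 0.2219 0.0432] t 17.82 q6 2.05 open 0.0161 F [ 0.4  0.8 -1. ]
tool x [0.    1.    0.001] y [ 1.    -0.     0.001] z [ 0.001  0.001 -1.   ]
```

View pics/b4.png

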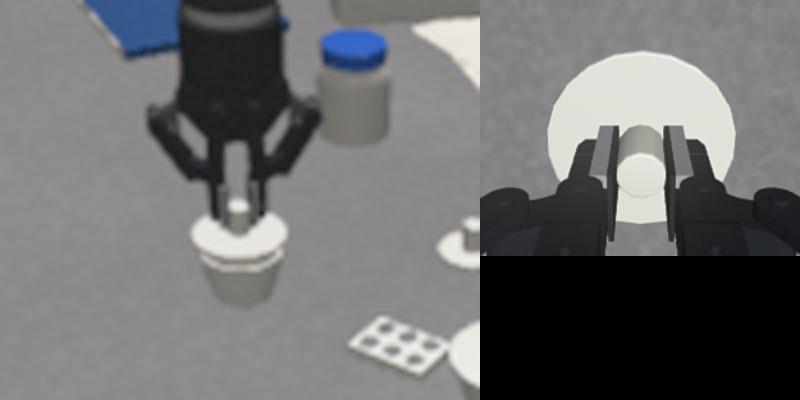

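```bash
python3 -m crank '{"jaw":[-1,-1,-1,-1,-1],"slide":[[-0.1,-0.13,0.3],[0,0,0.3],[0,0,0.2],[0,0,0.1],[0,0,0]],"delta_rot":[[0,0,0],[0,0,0],[0,0,0],[0,0,0],[0,0,0]]}'
python3 -m crank '{"jaw":[-1,-1,-1],"slide":[[0,0,0.1],[0,0,0],[0,0,0]],"delta_rot":[[0,0,0],[0,0,0],[0,0,0]]}'
```

```text
time: 18.23
eef_pos: [0.4297, 0.2208, 0.0332]
ee_rot: [-2.221, -2.221, 0.001]
ft_force: [0.5, 0.1, -0.3]
opening: 0.016
time: 18.48
eef_pos: [0.43, 0.2209, 0.0327]
ee_rot: [2.221, 2.221, 0.0]
ft_force: [-0.3, -0.0, 0.3]
opening: 0.0164
```

```bash
python3 -m crank '{"jaw":[-1,-1,-1],"slide":[[0,0,0.1],[0,0,0],[0,0,0]],"delta_rot":[[0,0,0],[0,0,0],[0,0,0]]}'
```

```text
time: 18.73
eef_pos: [0.43, 0.221, 0.0326]
ee_rot: [2.221, 2.221, 0.002]
ft_force: [-2.0, -1.8, 8.3]
opening: 0.016
```

Contact at z = 0.0326. Releasing and rising.

```bash
python3 -m crank '{"jaw":[-1,-0.4,-0.1,0,0,0],"slide":[[0,0,-0.1],[0,0,0],[0,0,0],[0,0,0],[0,0,0],[0,0,0]],"delta_rot":[[0,0,0],[0,0,0],[0,0,0],[0,0,0],[0,0,0],[0,0,0]]}'
python3 -m crank '{"jaw":[0,0,0,0,0,0],"slide":[[0,0,-1],[0,0,-2.5],[0,0,-3.5],[0,0,-3],[0,0,-1],[0,0,0]],"delta_rot":[[0,0,0],[0,0,0],[0,0,0],[0,0,0],[0,0,0],[0,0,0]]}'
python3 -c "
from h import *
d,w=look('b5'); go(.621,.2503,.1)
for t in (185,200):
  for c in blobs(w,t,lo=1000): print(t,c.mean(0),[x.round(4) if hasattr(x,'round') else round(x,4) for x in plane_circle(w,c,.047)])
"
```

```text
time: 19.23
eef_pos: [0.4298, 0.2208, 0.0323]
ee_rot: [-2.221, -2.221, 0.001]
ft_force: [0.5, -0.2, 0.3]
opening: 0.0428
time: 19.73
eef_pos: [0.4317, 0.2218, 0.1462]
ee_rot: [2.22, 2.22, 0.009]
ft_force: [0.4, 0.9, -1.1]
opening: 0.0427
[0.4298 0.2208 0.1423] open 0.0427 F [ 0.3  0.  -0.9] t 19.83
need tool cm [ 2.95 19.11  4.23]  pos [0.4298 0.2208 0.1423] t 19.83 q6 2.05 open 0.0427 F [ 0.3  0.  -0.9]
tool x [-0.  1.  0.] y [1. 0. 0.] z [ 0.  0. -1.]
185 [437.77906977 280.8372093 ] [array([0.5322, 0.1498]), np.float64(0.0233), array([0.5296, 0.1481]), 0.0314]
185 [324.0483871  197.97580645] [array([0.4295, 0.221 ]), np.float64(0.0359), array([0.4296, 0.2209]), 0.0366]
185 [537.38823529 154.03529412] [array([0.5964, 0.2574]), np.float64(0.0233), array([0.5964, 0.2575]), 0.0239]
200 [437.45294118 280.83529412] [array([0.5321, 0.1498]), np.float64(0.023), array([0.5301, 0.1481]), 0.0312]
200 [324.32113821 197.95934959] [array([0.4295, 0.2211]), np.float64(0.0358), array([0.4296, 0.221 ]), 0.0364]
200 [537.22485207 154.14792899] [array([0.5964, 0.2574]), np.float64(0.0232), array([0.5962, 0.2574]), 0.0238]
```

View pics/b5.png

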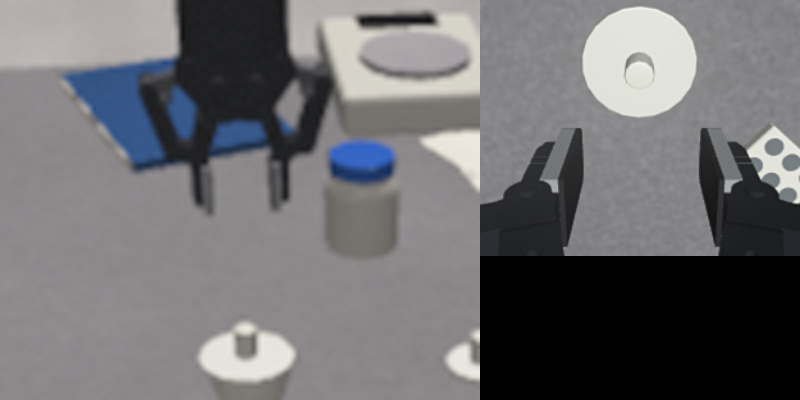

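The medium lid is flat and centred at (0.4296, 0.221), against its crucible at (0.4305, 0.221). Now the small lid.

```bash
python3 -m crank '{"jaw":[0,0,0,0,0,0,0,0],"slide":[[0.2,1.5,0],[0.5,3.0,0],[0.5,3.4,0],[0.5,3.4,0],[0.5,3.4,0],[0.4,2.6,1],[0.3,1.4,2],[0,0.3,1.5]],"delta_rot":[[0,0,0],[0,0,0],[0,0,0],[0,0,0],[0,0,0],[0,0,0],[0,0,0],[0,0,0]]}'
python3 -m crank '{"jaw":[0,0,0,0,0,0],"slide":[[0,0,1.5],[0,0,2],[0,0,1.5],[0,0,0.5],[0,0,0],[0,0,0]],"delta_rot":[[0,0,0],[0,0,0],[0,0,0],[0,0,0],[0,0,0],[0,0,0]]}'
python3 -c "
from h import *
d,w=look('c1');go(.621,.2508,-.007)
for c in blobs(w,190,lo=1500): print(c.mean(0),[x.round(4) if hasattr(x,'round') else round(x,4) for x in plane_circle(w,c,.008)])
"
```

```text
time: 20.5
eef_pos: [0.6212, 0.2496, 0.093]
ee_rot: [-2.221, -2.22, 0.005]
ft_force: [0.2, 0.1, -1.2]
opening: 0.0426
time: 21.0
eef_pos: [0.6192, 0.2496, 0.0417]
ee_rot: [-2.221, -2.221, 0.003]
ft_force: [0.2, 0.8, 0.0]
opening: 0.0427
[0.6203 0.25   0.0434] open 0.0425 F [ 0.3 -0.7  0.8] t 21.1
need tool cm [0.08 0.06 5.04]  pos [0.6203 0.25   0.0434] t 21.1 q6 1.95 open 0.0425 F [ 0.3 -0.7  0.8]
tool x [-0.  1.  0.] y [1.    0.    0.001] z [ 0.001  0.    -1.   ]
[ 17.19262295 305.38934426] [array([0.4028, 0.1909]), np.float64(0.0305), array([0.3967, 0.1923]), 0.0436]
[330.47033898 222.25423729] [array([0.6228, 0.2518]), np.float64(0.0271), array([0.6229, 0.2518]), 0.0277]
```

View pics/c1.png

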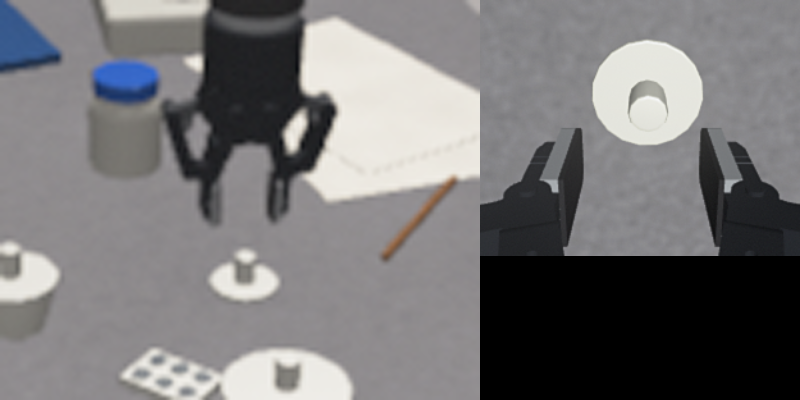

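```bash
python3 -m crank '{"jaw":[0,0,0,0,0,0],"slide":[[0.12,0.18,1],[0,0,1.2],[0,0,1.0],[0,0,0.4],[0,0,0],[0,0,0]],"delta_rot":[[0,0,0],[0,0,0],[0,0,0],[0,0,0],[0,0,0],[0,0,0]]}'
python3 -c "
from h import *
d,w=look('c2');go(.622,.2512,-.007)
for c in blobs(w,190,lo=1500): print(c.mean(0),[x.round(4) if hasattr(x,'round') else round(x,4) for x in plane_circle(w,c,.008)])"
```

```text
time: 21.6
eef_pos: [0.6212, 0.2508, 0.0058]
ee_rot: [-2.221, -2.221, 0.002]
ft_force: [-0.4, 0.1, 0.7]
opening: 0.043
[0.6219 0.2511 0.0068] open 0.0428 F [-0.6 -1.1 -0.1] t 21.7
need tool cm [0.01 0.01 1.38]  pos [0.6219 0.2511 0.0068] t 21.7 q6 1.95 open 0.0428 F [-0.6 -1.1 -0.1]
tool x [0. 1. 0.] y [ 1. -0.  0.] z [ 0.  0. -1.]
[328.56993007 247.27272727] [array([0.6223, 0.2519]), np.float64(0.0268), array([0.6226, 0.2519]), 0.0277]
```

View pics/c2.png

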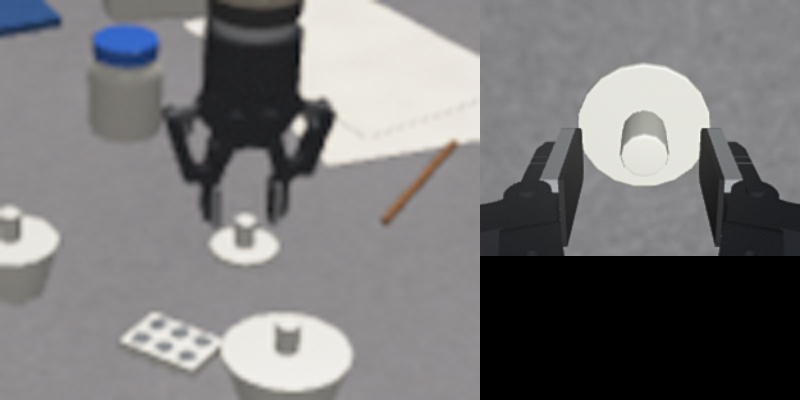

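```bash
python3 -m crank '{"jaw":[0,0,0,0,-0.4],"slide":[[0,0,0.6],[0,0,0.4],[0,0,0.4],[0,0,0],[0,0,0]],"delta_rot":[[0,0,0],[0,0,0],[0,0,0],[0,0,0],[0,0,0]]}'
python3 -m crank '{"jaw":[-0.6,-1,-1,-1,-1],"slide":[[0,0,0],[0,0,0],[0,0,0],[0,0,0],[0,0,0]],"delta_rot":[[0,0,0],[0,0,0],[0,0,0],[0,0,0],[0,0,0]]}' 40
python3 -c "
from h import *
d,w=look('c3')
for c in blobs(w,190,lo=1500): print(c.mean(0),[x.round(4) if hasattr(x,'round') else round(x,4) for x in plane_circle(w,c,.008)])"
```

```text
time: 22.12
eef_pos: [0.6213, 0.2509, -0.008]
ee_rot: [-2.221, -2.221, 0.001]
ft_force: [0.2, -0.1, 0.3]
opening: 0.032
time: 22.53
eef_pos: [0.6218, 0.2511, -0.0073]
ee_rot: [2.221, 2.221, 0.0]
ft_force: [0.9, -0.6, 0.3]
opening: 0.0165
[ 0.6218  0.2511 -0.0073] open 0.0165 F [-0.1 -0.3  1.1] t 22.63
[326.12538226 241.95718654] [array([0.6217, 0.2572]), np.float64(0.021), array([0.6217, 0.2522]), 0.0275]
```

View pics/c3.png

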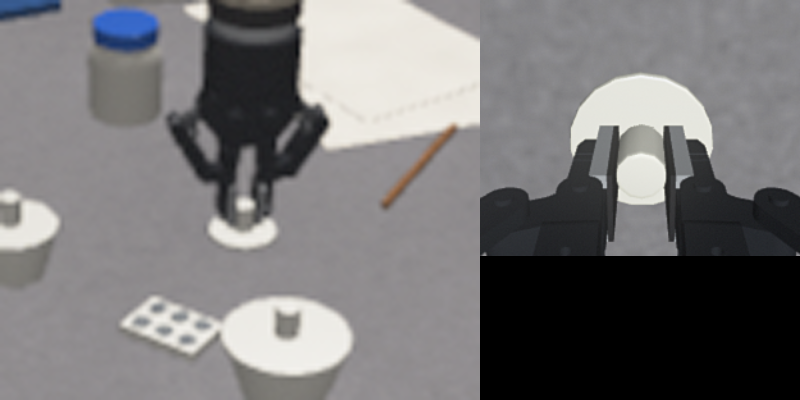

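```bash
python3 -m crank '{"jaw":[-1,-1,-1,-1,-1,-1],"slide":[[0,0,-0.5],[0,0,-1.5],[0,0,-2.5],[0,0,-3],[0,0,-2],[0,0,-0.5]],"delta_rot":[[0,0,0],[0,0,0],[0,0,0],[0,0,0],[0,0,0],[0,0,0]]}'
python3 -m crank '{"jaw":[-1,-1,-1,-1,-1,-1,-1,-1],"slide":[[-0.8,-0.5,0],[-1.6,-1.1,0],[-2.4,-1.7,0],[-2.9,-2.0,0],[-2.9,-2.0,0],[-2.9,-2.0,0],[-2.9,-2.0,0],[-2.9,-2.0,0]],"delta_rot":[[0,0,0],[0,0,0],[0,0,0],[0,0,0],[0,0,0],[0,0,0],[0,0,0],[0,0,0]]}'
python3 -m crank '{"jaw":[-1,-1,-1,-1,-1,-1],"slide":[[-2.9,-2.0,0],[-2.2,-1.5,0],[-1.4,-1.0,0],[-0.7,-0.4,0],[0,0,0],[0,0,0]],"delta_rot":[[0,0,0],[0,0,0],[0,0,0],[0,0,0],[0,0,0],[0,0,0]]}'
python3 -c "
from h import *
d,w=look('c4');go(.4377,-.0172,.032)"
```

```text
time: 23.13
eef_pos: [0.6236, 0.2518, 0.0974]
ee_rot: [2.22, 2.22, 0.009]
ft_force: [0.2, 1.4, 0.3]
opening: 0.0162
time: 23.8
eef_pos: [0.4857, 0.0564, 0.0905]
ee_rot: [-2.22, -2.221, 0.004]
ft_force: [0.2, -0.7, -0.6]
opening: 0.016
time: 24.3
eef_pos: [0.4394, -0.014, 0.0918]
ee_rot: [-2.222, -2.22, 0.0]
ft_force: [-0.7, 0.4, -0.3]
opening: 0.0164
[ 0.4401 -0.0134  0.0921] open 0.0163 F [ 0.4  0.2 -0.2] t 24.4
need tool cm [-0.38 -0.24  6.01]  pos [ 0.4401 -0.0134  0.0921] t 24.4 q6 1.54 open 0.0163 F [ 0.4  0.2 -0.2]
tool x [-0.001  1.     0.   ] y [ 1.     0.001 -0.   ] z [-0.  0. -1.]
```

View pics/c4.png

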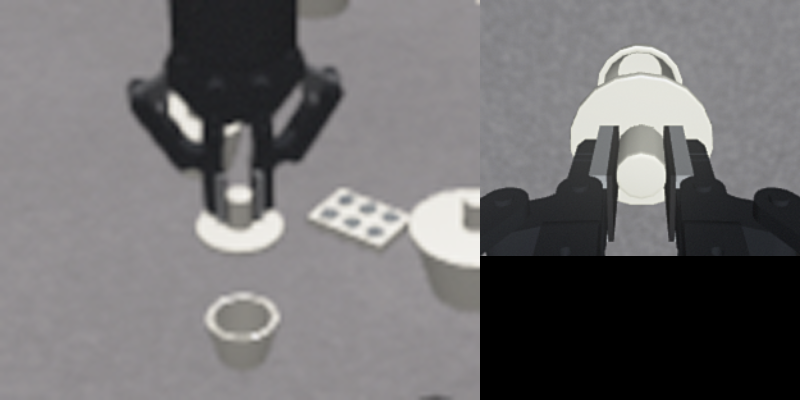

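```bash
python3 -m crank '{"jaw":[-1,-1,-1,-1,-1,-1,-1],"slide":[[-0.3,-0.2,0.6],[-0.1,0,1.5],[0,0,1.8],[0,0,1.4],[0,0,0.5],[0,0,0],[0,0,0]],"delta_rot":[[0,0,0],[0,0,0],[0,0,0],[0,0,0],[0,0,0],[0,0,0],[0,0,0]]}'
python3 -c "
from h import *
d,w=look('c5');go(.4377,-.0172,.0237)"
```

```text
time: 24.98
eef_pos: [0.4377, -0.0177, 0.0345]
ee_rot: [-2.22, -2.222, 0.001]
ft_force: [-0.5, 0.5, -0.1]
opening: 0.0165
[ 0.4384 -0.0178  0.0353] open 0.0162 F [-0.1 -0.4  0.6] t 25.08
need tool cm [ 0.06 -0.07  1.16]  pos [ 0.4384 -0.0178  0.0353] t 25.08 q6 1.53 open 0.0162 F [-0.1 -0.4  0.6]
tool x [-0.  1. -0.] y [1.    0.    0.001] z [ 0.001 -0.    -1.   ]
```

View pics/c5.png

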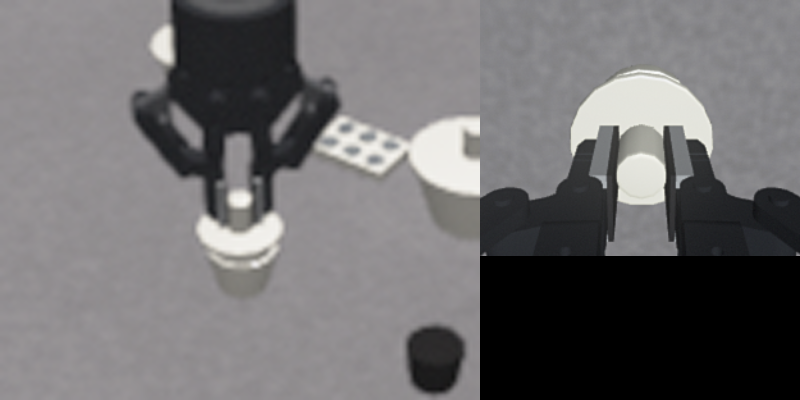

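```bash
python3 -m crank '{"jaw":[-1,-1,-1,-1,-1],"slide":[[0.06,-0.07,0.4],[0,0,0.3],[0,0,0.2],[0,0,0.1],[0,0,0]],"delta_rot":[[0,0,0],[0,0,0],[0,0,0],[0,0,0],[0,0,0]]}'
python3 -m crank '{"jaw":[-1,-1,-1],"slide":[[0,0,0.1],[0,0,0],[0,0,0]],"delta_rot":[[0,0,0],[0,0,0],[0,0,0]]}'
```

```text
time: 25.5
eef_pos: [0.4367, -0.0174, 0.0242]
ee_rot: [-2.221, -2.221, 0.0]
ft_force: [-0.9, -0.2, 0.1]
opening: 0.0163
time: 25.75
eef_pos: [0.437, -0.0174, 0.0236]
ee_rot: [2.221, 2.221, 0.0]
ft_force: [0.5, 0.0, 0.4]
opening: 0.0159
```

```bash
python3 -m crank '{"jaw":[-1,-1,-1],"slide":[[0,0,0.1],[0,0,0],[0,0,0]],"delta_rot":[[0,0,0],[0,0,0],[0,0,0]]}'
```

```text
time: 26.0
eef_pos: [0.4372, -0.0174, 0.0235]
ee_rot: [2.221, 2.221, 0.001]
ft_force: [-3.6, 0.0, 9.0]
opening: 0.016
```

```bash
python3 -m crank '{"jaw":[-1,-0.4,-0.1,0,0,0],"slide":[[0,0,-0.1],[0,0,0],[0,0,0],[0,0,0],[0,0,0],[0,0,0]],"delta_rot":[[0,0,0],[0,0,0],[0,0,0],[0,0,0],[0,0,0],[0,0,0]]}'
python3 -m crank '{"jaw":[0,0,0,0,0,0],"slide":[[0,0,-1],[0,0,-2.5],[0,0,-3.5],[0,0,-3],[0,0,-1],[0,0,0]],"delta_rot":[[0,0,0],[0,0,0],[0,0,0],[0,0,0],[0,0,0],[0,0,0]]}'
python3 -m crank '{"jaw":[0,0,0,0,0,0,0,0],"slide":[[-1,0,-1],[-2.5,0,-2],[-3,0,-2],[-3,0,-2],[-3,0,-1],[-3,0,0],[-2,0,0],[0,0,0]],"delta_rot":[[0,0,0],[0,0,0],[0,0,0],[0,0,0],[0,0,0],[0,0,0],[0,0,0],[0,0,0]]}'
python3 - <<'E'
from h import *
s=monitor.observe();print(s['eef_pos'],s['time'])
t=read_camera('top');d=read_camera('side')
for n,e in (('top',t),('side',d)):
  for name,(xy,z,r) in dict(s=((.4377,-.0167),.039,28),m=((.4305,.221),.047,37),l=((.6074,.0358),.055,46)).items():
    p=proj(e,[*xy,z])
    for thr in (140,165,190):
      for c in blobs(e,thr,scale=4):
        if np.linalg.norm(c.mean(0)-p)<10 and cv2.contourArea(c.astype(np.float32))<3000:
          q=plane_circle(e,c,z); print(n,name,xy,thr,q[0].round(4),round(q[1]*1e3,1),q[2].round(4))
cv2.imwrite('pics/endt.png',cv2.resize(t['frame'][140:300,160:490],None,fx=2.4,fy=2.4,interpolation=cv2.INTER_CUBIC)[:,:,::-1])
cv2.imwrite('pics/ends.png',cv2.resize(d['frame'][90:270,230:430],None,fx=3.3,fy=3.3,interpolation=cv2.INTER_CUBIC)[:,:,::-1])
E
```

```text
time: 26.5
eef_pos: [0.4369, -0.0174, 0.0233]
ee_rot: [-2.221, -2.221, 0.0]
ft_force: [-0.4, 0.3, -0.5]
opening: 0.0427
time: 27.0
eef_pos: [0.439, -0.0175, 0.137]
ee_rot: [2.218, 2.218, 0.006]
ft_force: [-1.0, 0.7, -0.4]
opening: 0.0428
time: 27.67
eef_pos: [0.4361, -0.1958, 0.2121]
ee_rot: [-2.225, -2.216, 0.003]
ft_force: [0.7, 0.2, -1.5]
opening: 0.0425
[ 0.43605507 -0.19583917  0.21207741] 27.6667
top s (0.4377, -0.0167) 140 [ 0.436  -0.0182] 27.8 [ 0.4361 -0.0181]
top s (0.4377, -0.0167) 165 [ 0.4358 -0.0182] 25.8 [ 0.4359 -0.0184]
top s (0.4377, -0.0167) 190 [ 0.4328 -0.0133] 15.9 [ 0.4352 -0.0164]
top m (0.4305, 0.221) 140 [0.4285 0.2195] 37.1 [0.4284 0.2196]
top m (0.4305, 0.221) 165 [0.4285 0.2196] 35.3 [0.4284 0.2196]
top m (0.4305, 0.221) 190 [0.4286 0.2201] 32.8 [0.4282 0.2201]
top l (0.6074, 0.0358) 140 [0.6061 0.035 ] 45.8 [0.606 0.035]
top l (0.6074, 0.0358) 165 [0.606  0.0351] 43.6 [0.6061 0.035 ]
top l (0.6074, 0.0358) 190 [0.6002 0.0557] 19.1 [0.5986 0.0599]
side s (0.4377, -0.0167) 165 [ 0.4362 -0.0143] 30.8 [ 0.437  -0.0115]
side s (0.4377, -0.0167) 190 [ 0.4358 -0.0193] 24.4 [ 0.4359 -0.0179]
side m (0.4305, 0.221) 140 [0.4133 0.2485] 31.8 [0.4168 0.2502]
side m (0.4305, 0.221) 165 [0.4261 0.2347] 25.0 [0.4223 0.2365]
side m (0.4305, 0.221) 190 [0.4283 0.2335] 24.7 [0.4219 0.2365]
```

View pics/endt.png

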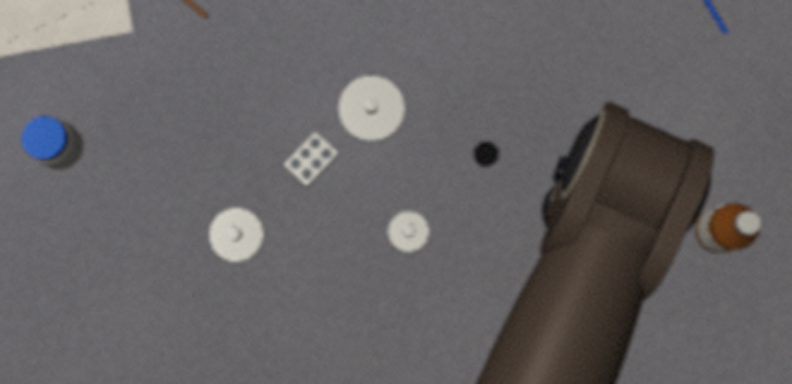

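View pics/ends.png

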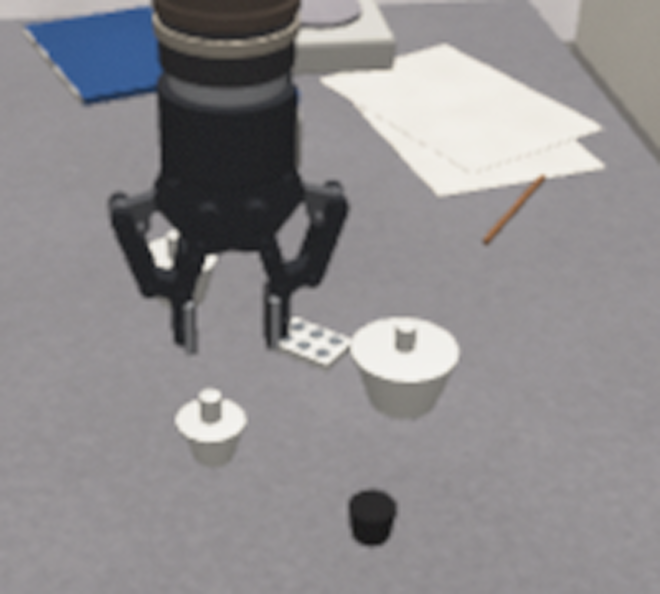

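Top view: the lids sit at (371,107), (236,235) and (408,231) in the crop, flat and covering the mouths. Top-view fits put all three within 2.5 mm of their crucibles, and nothing else has visibly moved. Handing in.

```bash
python3 -m crank '{"jaw":[0,0,0,0],"slide":[[0,0,0],[0,0,0],[0,0,0],[0,0,0]],"delta_rot":[[0,0,0],[0,0,0],[0,0,0],[0,0,0]]}' && python3 -c "
from plant import finish_job
print(finish_job())"
```

```text
time: 28.1
eef_pos: [0.4369, -0.1916, 0.2135]
ee_rot: [-2.22, -2.223, 0.0]
ft_force: [0.3, 0.2, -0.1]
opening: 0.0428
the job is handed in; nothing more can be done
None
```

All three lids are on their own crucibles, and I handed the job in at about 28 s of the 88 s allowed; no verdict was reported. I placed them in the order large, medium, small. Each was lowered slowly until contact at the expected height, with at most about 10 N at the wrist, then released.

**Centring:** in the final top view the lids lie about 1.5–2.5 mm from the crucible centres I measured at the start, against the 8 mm limit.

**Flatness and surroundings:** the large and small lids look flat in both the top and side pictures. The gripper hid the medium lid in the last side view, so its flatness rests on the pictures taken straight after its release. The plate, stopper, bottle and jar show no visible movement, judged by eye. The robot ended clear of everything.

**What disagreed:**
- **Fingertip position:** the fingertips sat about 22–25 mm behind the reported tool point. The first grasp on the large lid therefore closed just above its knob, without touching it. I found this in the pictures, went about 20 mm lower, and used that depth for all three lids.
- **Finger opening:** it read about 16 mm on the 18 mm knobs.
- **Side-view fits at the end:** for the medium lid these were spoiled by the gripper hiding it, so I did not use them.

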